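# Set the sander's speed dial to the marked speed and start it

### The job

Get the sander running at the marked speed: with a fingertip against the side of its lever, push the speed dial on the grey controller round, click by click, until the lever rests in the click that points at the yellow marker. Only then press the green start button down with a fingertip and let it go again. Push the lever from one side at a time, never pinch it, and leave everything else on the bench where it is.

Things in the scene. Friction and masses are not known exactly. Their poses are not given: they have to be found in the camera images.
- dial_axis (a point): Point on the dial's vertical turning axis, level with the controller's flat grey top panel (200 by 270 mm, 80 mm above the bench; fixed, but its place and yaw vary). The black dial: round skirt, radius 34 mm, to 9 mm above the panel; hub, radius 19 mm, to 35 mm; one lever, an upright blade from the axis out to 60 mm, 16 mm thick, from 9 to 39 mm above the panel, white line on top.
- pointed_at (a point): Point 1 mm above the panel, 82 mm from the dial's axis, that the dial's lever points at; it turns with the dial. The lever lies on the straight line from dial_axis to this point.
- dial (a joint): Turn of the dial in rad, growing clockwise seen from above: nine sprung clicks 30 degrees apart, at 0, 0.524, ... 4.189, with stops just beyond both ends; it starts in one of the first three. About 3 to 5 N sideways at 45 mm radius takes the lever over the hump midway between clicks; then it snaps on by itself into the next click and stays.
- blade_a: The half of the lever's blade (8 mm of its 16 mm thickness) on its counter-clockwise side seen from above: pushing on this face turns the dial clockwise. Origin on the dial's axis 1 mm above the panel; it turns with the dial, and its axes are parallel to the controller's when the dial is at 0.
- blade_b: The other half of the lever's blade, on its clockwise side; pushing on this face turns the dial counter-clockwise. Same origin as blade_a.
- marker: Yellow round marker, 16 mm across and 6 mm high, standing on the panel 82 mm from the dial's axis at the wanted click. It is at one of the clicks 2.094, 2.618, 3.142 or 3.665 rad; the other clicks have smaller, lower white dots at the same radius. Origin: centre of its underside, on the panel.
- start_top (a point): Centre of the top of the green start button, 34 mm across, on the same panel, about 137 mm from the dial axis. It stands 22 mm above the panel when up, in the middle of a black collar 50 mm across and 12 mm high, and sinks straight down when pressed; the point moves with it.
- start (a joint): Travel of the start button in m: 0 up, 0.006 fully down. A spring pushes it back up; fully down takes 5 N.
- sander: Loose grey orbital sander, 124 mm across its pad, 112 mm high; leave alone. Origin: centre of its underside.
- carved_leg: Loose carved wooden furniture leg, 390 mm long, 50 mm high, lying beyond the controller; leave alone. Origin near its middle, on the bench.
- sand_block: Loose cork sanding block with wooden grip, 70 by 120 by 40 mm; leave alone. Origin: centre of its underside.
- glue: Loose glue bottle, 64 mm across, 170 mm high; leave alone. Origin: centre of its underside.
- disc_stack: Loose stack of red-brown sanding discs, 125 mm across, 20 mm high; leave alone. Origin: centre of its underside.
- finial: Loose turned wooden finial, 48 mm across, 84 mm high, standing beside the controller; leave alone. Origin: centre of its underside.
- dust_brush: Loose wooden bench brush lying on the bench; leave alone. Origin on its underside.

How it is judged:
On the way, in this order (a step that is already met when the one before it is completed fails the run):
1. the lever rests in the click that points at the yellow marker (horizontal distance between pointed_at and marker below 0.01 m and velocity of joint dial between -0.1 and 0.1 rad/s), for 0.3 s.
2. the start button is pressed down (value of joint start above 0.004 m), for 0.03 s.
At the end, for the whole second after the job is handed in: The lever stands still within 10 mm (at the mark's radius; one click is 42 mm) of the yellow marker, the start button is back up within 1.5 mm after having been pressed at least 4 mm, and the loose things on the bench are where they were (within 25 mm) (all of step 1 and value of joint start below 0.0015 m); the robot touches nothing.
It fails at once if the start button is pressed while the lever is not at the marker (value of joint start above 0.003 m and horizontal distance between pointed_at and marker above 0.012 m).
It fails at once if the lever is pinched: pushed hard on both sides at once (contact force between the fingers and blade_a above 4 N and contact force between the fingers and blade_b above 4 N).
It fails at once if a loose thing on the bench is shifted, lifted or tipped (distance of any of sander, carved_leg, sand_block, glue, disc_stack, finial, dust_brush from where it was at the start of the episode above 0.025 m or angle between any of sander, carved_leg, sand_block, glue, disc_stack, finial, dust_brush's own z axis and vertical above 0.3 rad).
It also fails if it takes over 48 s, if anything falls off the work surface, if the arm or the gripper's body presses on something with over 40 N, if the wrist force passes 120 N, or if a joint passes its speed limit or range.

### The arm

A 6-joint arm with a two-finger parallel gripper is mounted at the origin on the work surface. World frame = base frame: x ahead of the robot, y to its left, z up, the work surface at z = 0. Lengths are in m, angles in rad, forces in N, time in s.
With the tool pointing down it reaches from about 0.35 to 0.925 m from the base axis. Payload 6.4 kg.
Tool frame: the origin (TCP) lies midway between the tips of the shut fingers; the grasp point (between the pads) lies grasp_offset behind it (grasp_offset is the distance from the TCP to the grasp point, in m); z points along the fingers, y is the direction in which the jaws open and shut (so a half turn about z gives the same grasp; the last joint's range is limited). The gripper opens to 85 mm and grips with 20 to 120 N. Pads are 22 mm wide; open, the fingers measure 114 mm over their backs; the gripper's body (76 mm by 85 mm) begins 54 mm behind the grasp point. The pads swing forward as they close: fully open they stand 13 mm farther back than shut.
Start: joints at [-1.341, 0.245, 1.558, -0, 1.339, -0.174], TCP at [0.255, -0.598, 0.192] pointing down, gripper open.
Joint ranges: [-3.13, 3.13], [-1.02, 2.26], [0.13, 2.54], [-0.95, 4.09], [0.21, 2.88], [-2.74, 2.74]. Speed limits (rad/s): [2.57, 2.57, 3.14, 3.14, 3.14, 3.14].

### API

Orientations are given as a unit quaternion [w, x, y, z].
In Python, from workcell import read_state, grab_frame, job_done, grasp_offset gives the robot as it stands.
- The arm moves only by the tool apply_moves, never from a script. Its argument "targets" is a list of rows, each a list of 6 numbers: the shift along the tool's x, y, z in m, then the turn, a rotation vector about the tool's x, y, z in rad. A call has 1 to 5 rows; each row is the pose to reach, as a shift and turn from the pose commanded when the call began, along the tool's axes at that moment; what a row does not reach only later rows make up. A row lasts 1/10 s, in which the tool goes at most 50 mm and 8.59 degrees, less where a joint would pass 70% of its speed; a pose out of reach is approached as far as the arm can. A call with a gripper value outside its range is refused whole. "claw" is the opening, from -1 (shut) to 1 (fully open), so that 0 is half open, set as the call begins (left out, the last holds). The fingers move at their own pace and stop on an object; the grip force is fixed at half the most. Time passes only in rows, so rows that repeat a pose let the fingers close. It gives the time, the measured TCP pose, the force and the opening at its end, in the units of the state.
- read_state(): the state, without advancing time (a new reading comes with each control period).
- grab_frame(name): name is "scene" or "top" or "wrist"; returns a dict with "img" (400x640x3 uint8, red, green, blue), "fx", "fy", "cx", "cy" (pixels), "k1" (the pictures are not rectified: a ray, as slopes to the right and down, at radius r is drawn at 1 + k1 r^2 times it, then the intrinsics apply), "view" (4x4, takes a point from world to camera coordinates). Camera axes: x right, y up, looking along -z (the intrinsics and any distortion apply to the point x, -y, -z); pixel columns grow to the right and rows downward; lengths in m; the calibration is good to about 2 mm. A picture is of the moment at which its call begins. There is no depth.
- job_done(): hands the job in, once; it reports no verdict.
The state is a dict: "t": time; "joint_positions": joint angles; "joint_vel": joint speeds; "joint_efforts": joint torques, N m; "ee_pos": TCP position; "eef_rot": TCP orientation; "force": force on the tool from outside, world axes, zero at the start; "ft_torque": the same for the moment, N m; "width": finger opening in m.
Only numpy, scipy, OpenCV 4.12 (cv2) and the standard library are available. Lean on these libraries where they do the work, as an engineer would, in place of code of your own. Each camera call takes 0.05 s, during which the arm holds its last target.

## Working session

There is one attempt and no reset: what is moved stays moved. The work goes in short steps, Python scripts to look and compute and a tool call to move; the robot and the scene stay as the last step left them, time stands still between calls to the robot, and variables do not carry over. Pictures are saved under pics/ and viewed, and the job is handed in when it is done.

Besides the shell and the picture viewer there is one more tool, called after "Emit:" by a JSON object that holds its "method" and its "body", one argument or row to a line. apply_moves: Moves the arm, as the interface text tells. Its arguments: {"type":"object","properties":{"targets":{"type":"array","items":{"type":"array","items":{"type":"number"}}},"claw":{"type":"number"}},"required":["targets"]}

```bash
mkdir -p pics; ls
cat > h.py <<'E'
import numpy as np, cv2, pickle
from workcell import read_state, grab_frame, job_done, grasp_offset
def save(name,fn):
    f=grab_frame(name); pickle.dump(f,open(f'pics/{fn}.pkl','wb')); cv2.imwrite(f'pics/{fn}.png',f['img'][:,:,::-1]); return f
def load(fn): return pickle.load(open(f'pics/{fn}.pkl','rb'))
def ray(f,u,v):
    K=np.array([[f['fx'],0,f['cx']],[0,f['fy'],f['cy']],[0,0,1.]])
    p=cv2.undistortPoints(np.array([[[u,v]]],float),K,np.array([f['k1'],0,0,0.]))[0,0]
    V=np.array(f['view']);R=V[:3,:3]
    return -R.T@V[:3,3], R.T@np.array([p[0],-p[1],-1])
def at(f,u,v,z):
    o,d=ray(f,u,v); return o+d*(z-o[2])/d[2]
def proj(f,P):
    V=np.array(f['view']);c=V[:3,:3]@np.array(P)+V[:3,3]
    x,y=c[0]/-c[2],-c[1]/-c[2];s=1+f['k1']*(x*x+y*y)
    return f['fx']*x*s+f['cx'],f['fy']*y*s+f['cy']
def crop(fn,x0,y0,w,h,k,out):
    im=cv2.imread(f'pics/{fn}.png')[y0:y0+h,x0:x0+w]
    cv2.imwrite(f'pics/{out}.png',cv2.resize(im,None,fx=k,fy=k,interpolation=cv2.INTER_CUBIC))
E
python3 - <<'E'
from h import *
for n in ['scene','top','wrist']: 
    f=save(n,n+'0'); print(n,f['fx'],f['k1'])
s=read_state(); print(s, grasp_offset if not callable(grasp_offset) else grasp_offset())
E
```

```text
pics
scene 470.6015163151788 -0.046876306632737855
top 366.47858897891575 0.027863293964568814
wrist 311.30076000292553 -0.017480380039513924
{'t': 0.15, 'joint_positions': array([-1.34110478e+00,  2.45674059e-01,  1.55870692e+00,  1.13406973e-05,
        1.33871317e+00, -1.74104603e-01]), 'joint_vel': array([-0.00157037, -0.00094119, -0.00317879,  0.00067347, -0.00107719,
        0.00133759]), 'joint_efforts': array([ 9.46072068e-04, -4.29993010e+01, -3.26549149e+01, -1.37126040e-04,
        3.62784071e-03, -2.90188822e-06]), 'ee_pos': array([ 0.25528854, -0.59725168,  0.19133501]), 'eef_rot': array([-7.50612849e-04,  9.79687710e-01,  2.00527871e-01, -1.53480353e-05]), 'force': array([-0.14550138,  0.19034347, -0.30404761]), 'ft_torque': array([0.0088155 , 0.03109035, 0.02155776]), 'width': 0.08549813019133772} 0.0187
```

View pics/top0.png

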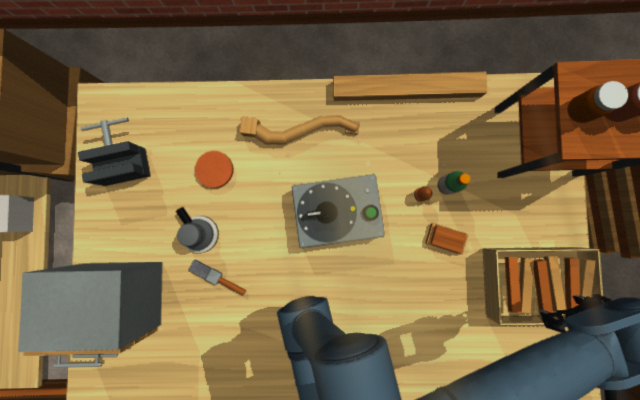

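View pics/scene0.png

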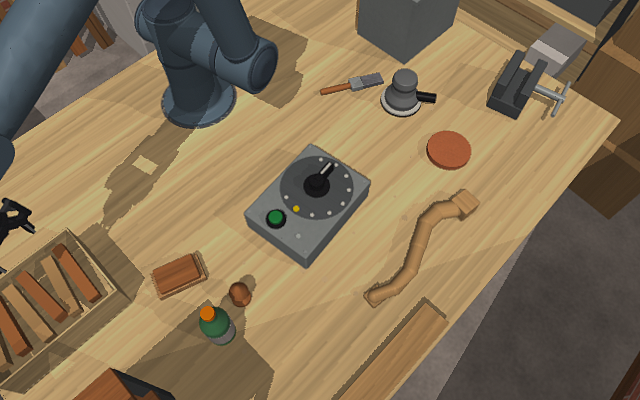

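```bash
python3 -c "
from h import *
crop('top0',280,165,120,90,6,'topc'); crop('scene0',235,135,150,140,4,'scenec')
f=load('top0'); print(at(f,326,212,.08),at(f,326,212,.115), at(f,326,212,.115)[:2]-at(f,327,212,.115)[:2], np.array(f['view']))"
```

```text
[ 0.51230775 -0.00134942  0.08      ] [ 0.51105823 -0.00183269  0.115     ] [4.88805029e-05 3.04293594e-03] [[-0.01530942 -0.9996508  -0.02153813  0.01648525]
 [ 0.99753981 -0.01674377  0.06807331 -0.55411587]
 [-0.06841017 -0.02044298  0.99744781 -1.19511638]
 [ 0.          0.          0.          1.        ]]
```

View pics/topc.png

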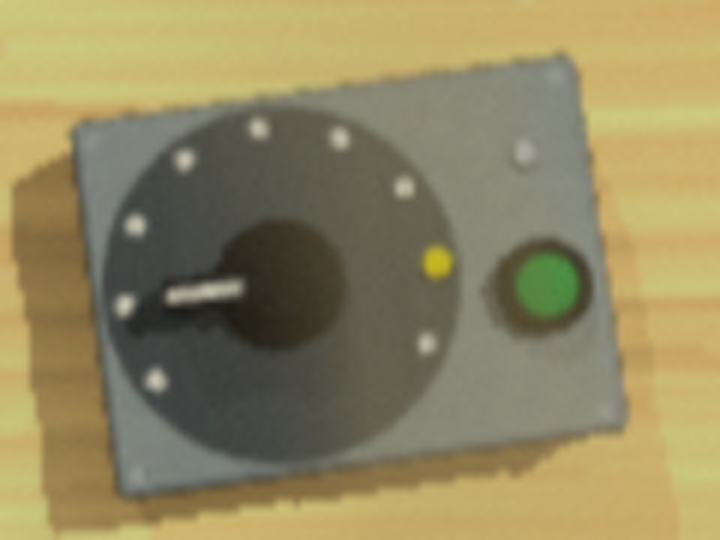

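View pics/scenec.png

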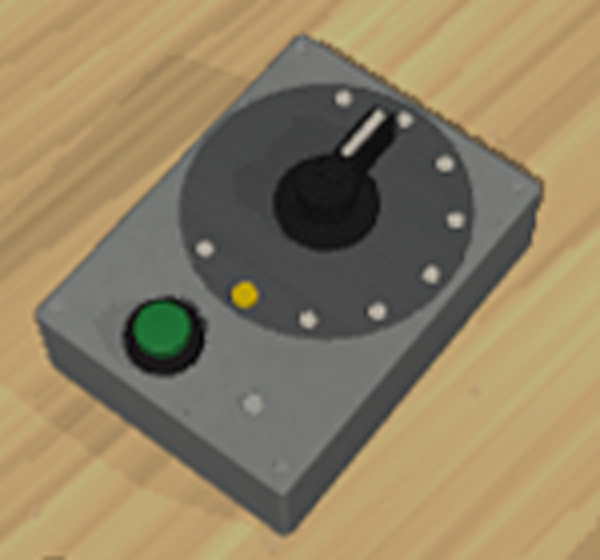

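Run:
```python
from h import *
from scipy.optimize import least_squares
T=[(157,380),(123,305),(135,225),(185,160),(258,128),(340,138),(404,187),(437,262),(427,343)]
S=[(344,98),(405,120),(445,163),(456,220),(431,274),(377,311),(308,319),(244,294),(205,248)]
for n,L,x0,y0,k,bt,cs in [('top0',T,280,165,6,(547,286),[(80,125),(570,58),(625,430),(122,492)]),('scene0',S,235,135,4,(162,328),[(303,38),(542,188),(285,535),(38,318)])]:
    f=load(n)
    g=lambda p,z: at(f,x0+(p[0]+.5)/k-.5,y0+(p[1]+.5)/k-.5,z)[:2]
    P=np.array([g(p,.086 if i==7 else .082) for i,p in enumerate(L)])
    def m(q): a=q[2]-np.arange(9)*np.pi/6; return (q[:2]+.082*np.c_[np.cos(a),np.sin(a)])
    r=least_squares(lambda q:(m(q)-P).ravel(),[.51,0,2.])
    print(n,r.x,np.degrees(r.x[2]),'rms',np.sqrt(np.mean(r.fun**2)))
    b=g(bt,.102); print('button',b,np.linalg.norm(b-r.x[:2])); print(np.array([g(c,.08) for c in cs]))
    a=r.x[2]-7*np.pi/6; print('marker dir deg',np.degrees(a)%360)
```

```text
top0 [ 0.51280148 -0.00236049  2.21623968] 126.98117993137701 rms 0.0003582797014670943
button [ 0.50856398 -0.13897378] 0.1366789911375113
[[ 0.5979947   0.10185944]
 [ 0.62877539 -0.15624619]
 [ 0.43401339 -0.17980839]
 [ 0.40567534  0.08178559]]
marker dir deg 276.981179931377
scene0 [ 5.12552692e-01 -8.01995290e-04  2.21344745e+00] 126.82119731915807 rms 0.0003562668303855677
button [ 0.51070205 -0.13859148] 0.13780190754923954
[[ 0.40919089  0.08076542]
 [ 0.60080932  0.10514662]
 [ 0.6501225  -0.1736392 ]
 [ 0.44179628 -0.18111013]]
marker dir deg 276.8211973191581
```

View pics/wrist0.png

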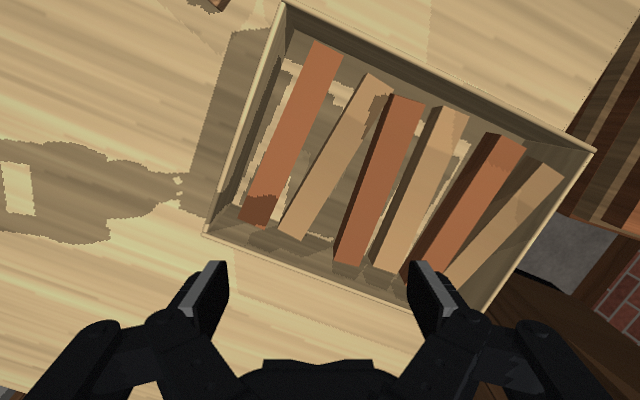

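```bash
cat >> h.py <<'E'
C=np.array([.5127,-.0016]); B=np.array([.5096,-.1388])
def row(cmd,goal):
    # cmd/goal: (x,y,z,yaw_rad)
    a=cmd[3];d=np.array(goal[:3])-np.array(cmd[:3])
    return [round(float(v),4) for v in (d[0]*np.cos(a)+d[1]*np.sin(a), d[0]*np.sin(a)-d[1]*np.cos(a), -d[2])]+[0,0,round(-(goal[3]-a),4)]
def after(cmd,r):
    a=cmd[3]
    return (cmd[0]+r[0]*np.cos(a)+r[1]*np.sin(a), cmd[1]+r[0]*np.sin(a)-r[1]*np.cos(a), cmd[2]-r[2], a-r[5])
def yaw(q): return 2*np.arctan2(q[2],q[1])
def finger(th,gap,r=.047,z=.098):
    # th: blade angle deg ; pose with -x face gap mm from the CCW face
    t=np.radians(th);p=C+r*np.array([np.cos(t),np.sin(t)])+(.019+gap)*np.array([-np.sin(t),np.cos(t)])
    return (p[0],p[1],z,t+np.pi/2)
E
python3 - <<'E'
from h import *
s=read_state(); c=(.255,-.598,.192,yaw(s['eef_rot'])); g=finger(96.9,.012,z=.192); print(c,g)
for i in range(4):
    q=tuple(np.array(c)+(np.array(g)-np.array(c))/(4-i)); r=row(c,q); r=[round(v,3) for v in r]; print(r); c=after(c,r)
print(c)
E
```

```text
(0.255, -0.598, 0.192, np.float64(0.40379352880281677)) (np.float64(0.4762780909749589), np.float64(0.04133535306680988), 0.192, np.float64(3.262020371977402))
[0.114, -0.125, -0.0, 0, 0, np.float64(-0.715)]
[0.168, -0.02, -0.0, 0, 0, np.float64(-0.714)]
[0.14, 0.095, -0.0, 0, 0, np.float64(-0.715)]
[0.044, 0.163, -0.0, 0, 0, np.float64(-0.714)]
(np.float64(0.4763329475001489), np.float64(0.04114748967096979), 0.192, np.float64(3.2617935288028166))
```

Emit:
{"method": "apply_moves", "body": {
  "targets": [
    [0.114, -0.125, 0, 0, 0, -0.715],
    [0.114, -0.125, 0, 0, 0, -0.715],
    [0.114, -0.125, 0, 0, 0, -0.715],
    [0.114, -0.125, 0, 0, 0, -0.715],
    [0.114, -0.125, 0, 0, 0, -0.715]
  ],
  "claw": -1
}}

```text
t: 0.65
ee_pos: [0.3121, -0.4351, 0.1918]
eef_rot: [-0.0, 0.845, 0.534, 0.0]
force: [0.4, 0.1, 0.3]
width: 0.0123
```

```bash
python3 -c "
from h import *
s=read_state(); print(s['t'],s['joint_positions'],s['ee_pos'],yaw(s['eef_rot']),s['width'])"
```

```text
0.65 [-1.16070277e+00 -2.32532255e-02  1.85001847e+00  3.39215000e-04
  1.31581473e+00 -7.17210744e-01] [ 0.31205146 -0.43512188  0.19183315] 1.127218583836588 0.01226786832651102
```

Emit:
{"method": "apply_moves", "body": {
  "targets": [
    [0.168, -0.02, 0, 0, 0, -0.714],
    [0.168, -0.02, 0, 0, 0, -0.714],
    [0.168, -0.02, 0, 0, 0, -0.714],
    [0.168, -0.02, 0, 0, 0, -0.714],
    [0.168, -0.02, 0, 0, 0, -0.714]
  ]
}}

```text
t: 1.15
ee_pos: [0.3671, -0.2754, 0.1919]
eef_rot: [-0.0, 0.605, 0.796, 0.0]
force: [-0.3, -0.5, -0.2]
width: -0.0001
```

Emit:
{"method": "apply_moves", "body": {
  "targets": [
    [0.14, 0.095, 0, 0, 0, -0.715],
    [0.14, 0.095, 0, 0, 0, -0.715],
    [0.14, 0.095, 0, 0, 0, -0.715],
    [0.14, 0.095, 0, 0, 0, -0.715],
    [0.14, 0.095, 0, 0, 0, -0.715]
  ]
}}

```text
t: 1.65
ee_pos: [0.4223, -0.1157, 0.1919]
eef_rot: [-0.0, 0.288, 0.958, 0.0]
force: [-0.5, -0.5, -0.0]
width: -0.0001
```

Emit:
{"method": "apply_moves", "body": {
  "targets": [
    [0.044, 0.163, 0, 0, 0, -0.714],
    [0.044, 0.163, 0, 0, 0, -0.714],
    [0.044, 0.163, 0, 0, 0, -0.714],
    [0.044, 0.163, 0, 0, 0, -0.714],
    [0.044, 0.163, 0, 0, 0, -0.714]
  ]
}}

```text
t: 2.15
ee_pos: [0.4768, 0.044, 0.1919]
eef_rot: [-0.0, -0.065, 0.998, 0.0]
force: [-0.1, -0.2, -0.2]
width: -0.0003
```

```bash
python3 -c "
from h import *
s=read_state(); print(s['t'],s['joint_positions'],s['ee_pos'],yaw(s['eef_rot']),s['width'])
for n in ['top','wrist','scene']: save(n,n+'1')
crop('scene1',200,60,220,200,3,'s1c')
"
```

```text
2.15 [-1.45687723e-01 -1.67901954e-01  1.98373027e+00  4.46874052e-04
  1.32640349e+00 -1.84651909e+00] [0.47684296 0.04396828 0.1918904 ] 3.27151942813298 -0.00028523005272315964
```

View pics/wrist1.png

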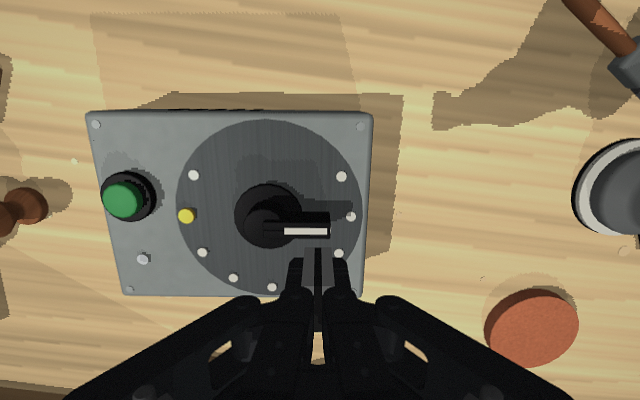

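View pics/s1c.png

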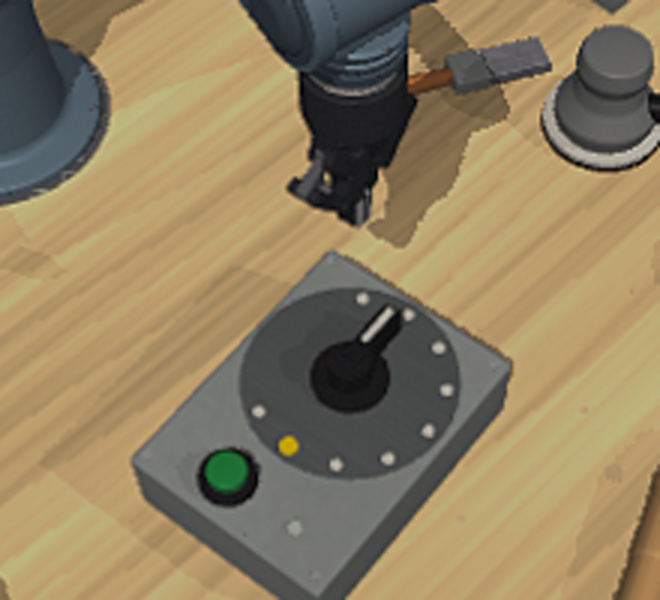

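```bash
python3 -c "
from h import *
s=read_state(); print(s['t'],s['ee_pos'],yaw(s['eef_rot']),s['force'],s['joint_vel'])
c=(.4763,.0411,.192,3.2618); print(row(c,finger(96.9,.012)))
# predicted lever outline in wrist image for check
f=load('wrist1')
for th in (96.9,):
  t=np.radians(th)
  for r,z in ((.03,.119),(.06,.119),(.082,.081)): print(proj(f,[*(C+r*np.array([np.cos(t),np.sin(t)])),z]))
print('marker',proj(f,[*(C+.082*np.array([np.cos(np.radians(276.9)),np.sin(np.radians(276.9))])),.086]),'btn',proj(f,[*B,.102]))
"
```

```text
2.3 [0.47649486 0.04165724 0.19187481] 3.2600528958140402 [ 0.6541605   0.02062899 -0.25636069] [-0.01725693 -0.00549236  0.00214176 -0.00175033 -0.00013878  0.01221439]
[-0.0, 0.0002, 0.094, 0, 0, np.float64(-0.0002)]
(np.float64(296.93324909271786), np.float64(230.63742099285298))
(np.float64(330.7328327869546), np.float64(230.93385594186356))
(np.float64(351.14553310402914), np.float64(215.9991498414553))
marker (np.float64(186.02278768801133), np.float64(216.28206616010254)) btn (np.float64(118.75650177549164), np.float64(202.0602590128122))
```

Emit:
{"method": "apply_moves", "body": {
  "targets": [
    [0, 0, 0.03, 0, 0, 0],
    [0, 0, 0.06, 0, 0, 0],
    [0, 0, 0.085, 0, 0, 0],
    [0, 0, 0.094, 0, 0, 0],
    [0, 0, 0.094, 0, 0, 0]
  ]
}}

```text
t: 2.8
ee_pos: [0.4757, 0.0411, 0.0971]
eef_rot: [-0.001, -0.059, 0.998, 0.0]
force: [0.6, 0.5, 1.1]
width: -0.0
```

Run:
```python
from h import *
s=read_state(); print(s['t'],s['ee_pos'],yaw(s['eef_rot']),s['force'])
save('wrist','wrist2')
c=finger(96.9,.012); 
# virtual blade angle sequence, -4deg/row; end with contact at th_end
ths=[]
th=96.9
def rc(g): return [round(v,3) for v in row(c,g)]
seq=[finger(96.9,g) for g in (.008,.004,.001,-.0005,-.0005)]
print([rc(g) for g in seq])
```

```text
2.8 [0.4756514  0.04108693 0.09707118] 3.259531183489886 [0.55591053 0.53509373 1.07590427]
[[-0.004, 0.0, -0.0, 0, 0, np.float64(-0.0)], [-0.008, 0.0, -0.0, 0, 0, np.float64(-0.0)], [-0.011, 0.0, -0.0, 0, 0, np.float64(-0.0)], [-0.013, 0.0, -0.0, 0, 0, np.float64(-0.0)], [-0.013, 0.0, -0.0, 0, 0, np.float64(-0.0)]]
```

View pics/wrist2.png

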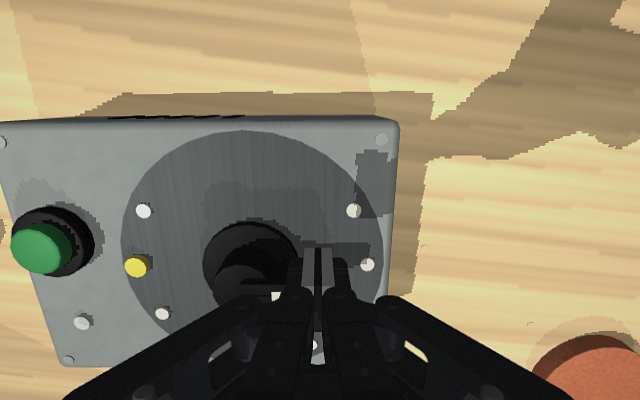

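```bash
cat > plan.py <<'E'
from h import *
import json
c=finger(96.9,.012)
ths=list(np.arange(93,-63,-4.0))
goals=[finger(96.9,.006),finger(96.9,.001)]+[finger(t,0) for t in ths]
for i in range(0,len(goals),5):
    rs=[[round(float(v),3) for v in row(c,g)] for g in goals[i:i+5]]
    print(i, goals[min(i+4,len(goals)-1)], json.dumps(rs)); c=after(c,rs[-1])
E
sed -i 's/ths=list.*/ths=list(np.arange(93,-81,-4.0))/' plan.py; python3 plan.py
```

```text
0 (np.float64(0.49786862064539683), np.float64(0.04687710992251755), 0.098, np.float64(3.0543261909900767)) [[-0.006, 0.0, -0.0, 0.0, 0.0, -0.0], [-0.011, 0.0, -0.0, 0.0, 0.0, -0.0], [-0.015, 0.001, -0.0, 0.0, 0.0, 0.068], [-0.019, 0.002, -0.0, 0.0, 0.0, 0.138], [-0.022, 0.003, -0.0, 0.0, 0.0, 0.208]]
5 (np.float64(0.5153432103481166), np.float64(0.049026212963795834), 0.098, np.float64(2.705260340591211)) [[-0.003, 0.001, -0.0, 0.0, 0.0, 0.07], [-0.007, 0.002, -0.0, 0.0, 0.0, 0.139], [-0.01, 0.003, -0.0, 0.0, 0.0, 0.209], [-0.014, 0.003, -0.0, 0.0, 0.0, 0.279], [-0.017, 0.004, -0.0, 0.0, 0.0, 0.349]]
10 (np.float64(0.5324989898732233), np.float64(0.04506904755831214), 0.098, np.float64(2.356194490192345)) [[-0.004, 0.001, -0.0, 0.0, 0.0, 0.07], [-0.007, 0.002, -0.0, 0.0, 0.0, 0.139], [-0.011, 0.003, -0.0, 0.0, 0.0, 0.209], [-0.014, 0.003, -0.0, 0.0, 0.0, 0.279], [-0.018, 0.003, -0.0, 0.0, 0.0, 0.349]]
15 (np.float64(0.5472667190176493), np.float64(0.03548290625550922), 0.098, np.float64(2.007128639793479)) [[-0.003, 0.002, -0.0, 0.0, 0.0, 0.07], [-0.006, 0.003, -0.0, 0.0, 0.0, 0.14]
[... 1102 characters left out ...]
2736), 0.098, np.float64(0.6108652381980153)) [[-0.003, 0.001, -0.0, 0.0, 0.0, 0.07], [-0.006, 0.002, -0.0, 0.0, 0.0, 0.14], [-0.01, 0.003, -0.0, 0.0, 0.0, 0.209], [-0.013, 0.003, -0.0, 0.0, 0.0, 0.279], [-0.017, 0.004, -0.0, 0.0, 0.0, 0.349]]
40 (np.float64(0.5432170858193107), np.float64(-0.042080951978638315), 0.098, np.float64(0.26179938779914935)) [[-0.003, 0.001, -0.0, 0.0, 0.0, 0.07], [-0.007, 0.002, -0.0, 0.0, 0.0, 0.14], [-0.01, 0.002, -0.0, 0.0, 0.0, 0.21], [-0.014, 0.003, -0.0, 0.0, 0.0, 0.279], [-0.017, 0.003, -0.0, 0.0, 0.0, 0.349]]
45 (np.float64(0.5403189392682033), np.float64(-0.04411110670988585), 0.098, np.float64(0.1919862177193763)) [[-0.003, 0.001, -0.0, 0.0, 0.0, 0.07]]
```

Emit:
{"method": "apply_moves", "body": {
  "targets": [
    [-0.006, 0, 0, 0, 0, 0],
    [-0.011, 0, 0, 0, 0, 0],
    [-0.015, 0.001, 0, 0, 0, 0.068],
    [-0.019, 0.002, 0, 0, 0, 0.138],
    [-0.022, 0.003, 0, 0, 0, 0.208]
  ]
}}

```text
t: 3.35
ee_pos: [0.4997, 0.047, 0.0994]
eef_rot: [0.001, 0.045, 0.999, -0.0]
force: [-0.1, 1.0, -0.1]
width: -0.0003
```

Run:
```python
from h import *
save('scene','scene3');save('wrist','wrist3');save('top','top3')
s=read_state(); print(s['t'],s['ee_pos'],yaw(s['eef_rot']),s['force'])
crop('scene3',200,60,220,200,3,'s3c')
```

```text
3.5 [0.49916433 0.04704271 0.09903717] 3.0553126187705266 [-0.10993105  0.00119056  0.08941659]
```

View pics/s3c.png

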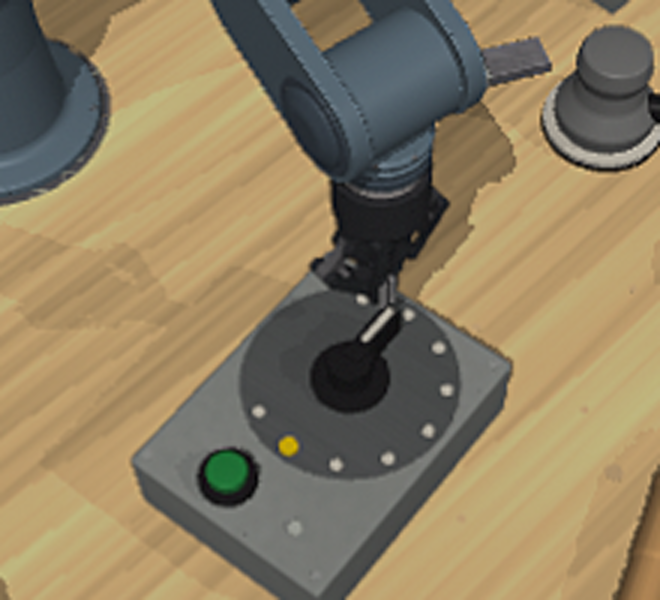

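View pics/wrist3.png

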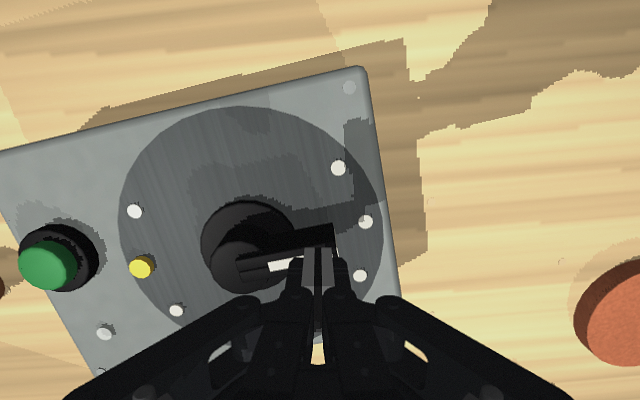

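Emit:
{"method": "apply_moves", "body": {
  "targets": [
    [-0.003, 0.001, 0, 0, 0, 0.07],
    [-0.007, 0.002, 0, 0, 0, 0.139],
    [-0.01, 0.003, 0, 0, 0, 0.209],
    [-0.014, 0.003, 0, 0, 0, 0.279],
    [-0.017, 0.004, 0, 0, 0, 0.349]
  ]
}}

```text
t: 4.0
ee_pos: [0.5161, 0.0494, 0.0987]
eef_rot: [0.0, 0.217, 0.976, 0.0]
force: [0.2, 0.3, 0.2]
width: 0.0001
```

Run:
```python
from h import *
save('scene','scene4');save('wrist','wrist4')
s=read_state(); print(s['t'],s['ee_pos'],yaw(s['eef_rot']),s['force'])
crop('scene4',200,60,220,200,3,'s4c')
```

```text
4.1 [0.51608903 0.04946369 0.09869009] 2.7060850009117865 [ 0.16194353 -0.4309597   0.40599099]
```

View pics/s4c.png

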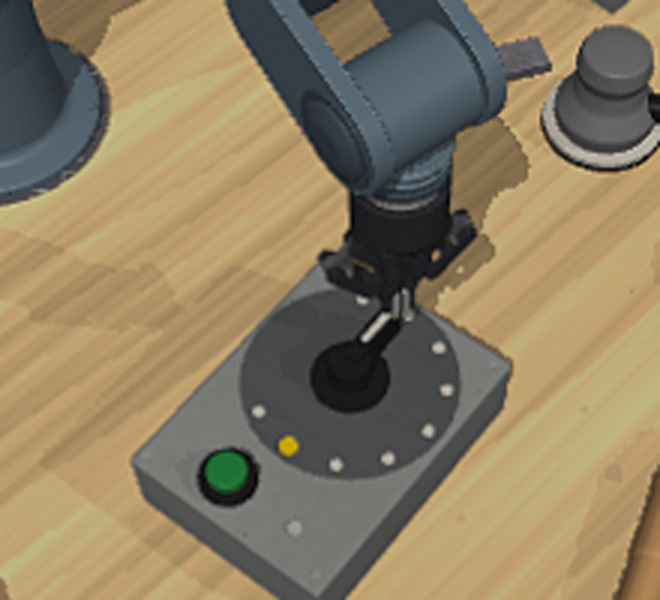

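View pics/wrist4.png

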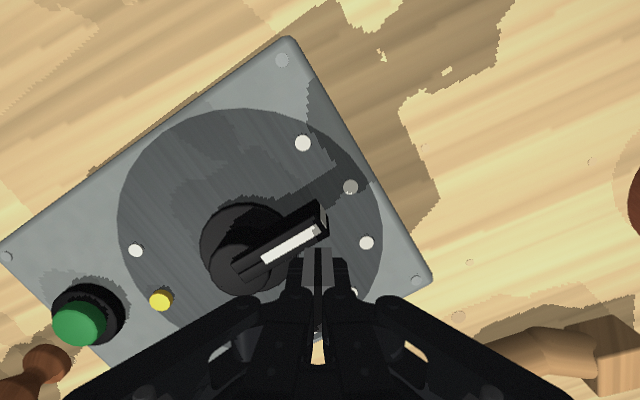

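Run:
```python
from h import *
for n in ('wrist2','wrist3','wrist4','scene3','scene4'):
  f=load(n); print(n)
  for th in (96.9,84.9,66.9):
    t=np.radians(th)
    print(th,[tuple(np.round(proj(f,[*(C+r*np.array([np.cos(t),np.sin(t)])),.119])).astype(int)) for r in (.025,.06)])
  f=load(n); print('tcp', proj(f,{'wrist2':[.4757,.0411,.0971],'wrist3':[.4992,.0470,.099],'scene3':[.4992,.0470,.099],'scene4':[.5161,.0495,.0987],'wrist4':[.5161,.0495,.0987]}[n]))
crop('scene4',290,130,70,60,10,'s4d'); crop('scene3',290,130,70,60,10,'s3d')
```

```text
wrist2
96.9 [(np.int64(282), np.int64(296)), (np.int64(340), np.int64(296))]
84.9 [(np.int64(282), np.int64(303)), (np.int64(338), np.int64(313))]
66.9 [(np.int64(277), np.int64(313)), (np.int64(327), np.int64(336))]
tcp (np.float64(318.27462101702747), np.float64(232.4373916323931))
wrist3
96.9 [(np.int64(279), np.int64(264)), (np.int64(338), np.int64(253))]
84.9 [(np.int64(281), np.int64(272)), (np.int64(340), np.int64(272))]
66.9 [(np.int64(279), np.int64(283)), (np.int64(334), np.int64(298))]
tcp (np.float64(317.93824448939154), np.float64(230.84483376331124))
wrist4
96.9 [(np.int64(272), np.int64(254)), (np.int64(324), np.int64(225))]
84.9 [(np.int64(277), np.int64(262)), (np.int64(333), np.int64(243))]
66.9 [(np.int64(280), np.int64(273)), (np.int64(339), np.int64(271))]
tcp (np.float64(318.0105000083282), np.float64(231.58045647558484))
scene3
96.9 [(np.int64(322), np.int64(172)), (np.int64(331), np.int64(162))]
84.9 [(np.int64(324), np.int64(173)), (np.int64(334), np.int64(165))]
66.9 [(np.int64(325), np.int64(175)), (np.int64(338), np.int64(171))]
tcp (np.float64(325.7470073340639), np.float64(167.78239466479013))
scene4
96.9 [(np.int64(322), np.int64(172)), (np.int64(331), np.int64(162))]
84.9 [(np.int64(324), np.int64(173)), (np.int64(334), np.int64(165))]
66.9 [(np.int64(325), np.int64(175)), (np.int64(338), np.int64(171))]
tcp (np.float64(331.2097947936493), np.float64(171.1900846233071))
```

View pics/s4d.png

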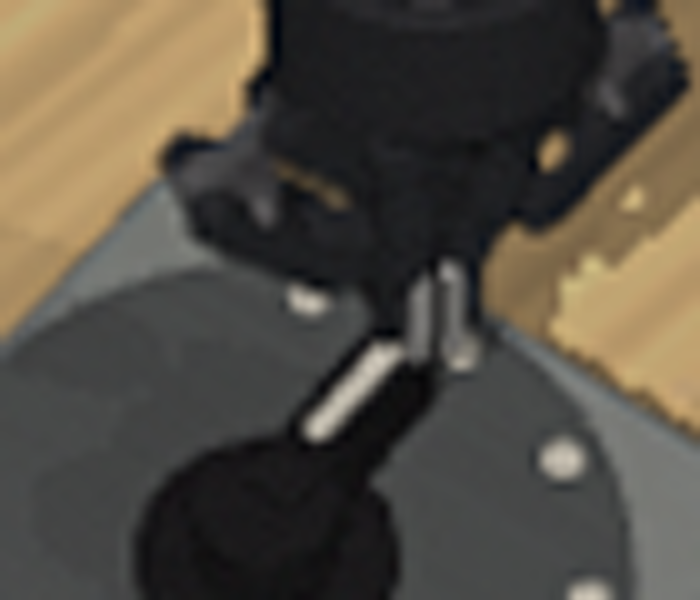

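View pics/s3d.png

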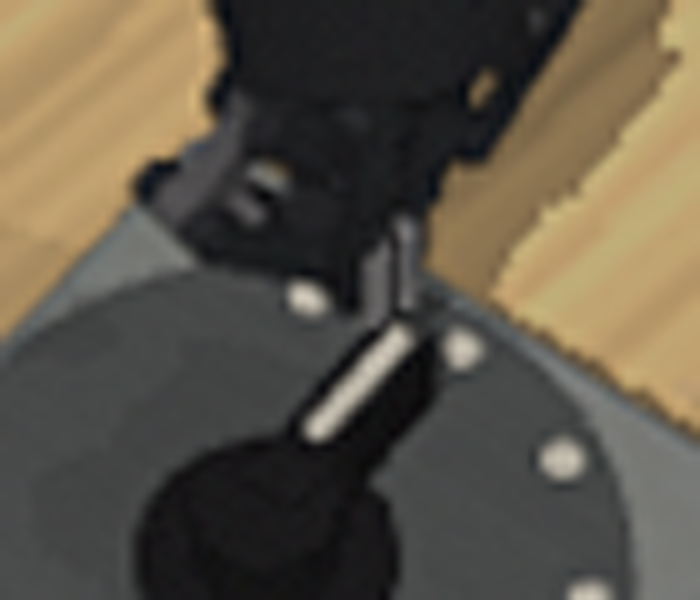

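Run:
```python
from h import *
p=np.array([.5161,.0495,.0987]);a=2.706
X=np.array([np.cos(a),np.sin(a),0]);Y=np.array([np.sin(a),-np.cos(a),0])
for n in('wrist4','scene4'):
  f=load(n); print(n)
  for dz in (0,.005,.01,.015,.02,.025,.03):
    print(dz,[np.round(proj(f,p+X*dx+Y*dy+[0,0,dz]),1).tolist() for dx,dy in((-.011,0),(0,0),(.011,0),(.011,.012),(.011,-.012))])
crop('wrist4',250,200,150,120,5,'w4d')
```

```text
wrist4
0 [[318.1, 247.2], [318.0, 231.6], [317.9, 215.4], [337.2, 215.3], [298.7, 215.5]]
0.005 [[318.1, 250.8], [318.0, 234.8], [317.9, 218.3], [337.7, 218.2], [298.2, 218.4]]
0.01 [[318.1, 254.6], [318.0, 238.3], [317.9, 221.3], [338.2, 221.2], [297.7, 221.4]]
0.015 [[318.1, 258.5], [318.0, 241.9], [317.9, 224.6], [338.7, 224.4], [297.2, 224.7]]
0.02 [[318.2, 262.7], [318.1, 245.7], [318.0, 228.0], [339.3, 227.8], [296.6, 228.1]]
0.025 [[318.2, 267.0], [318.1, 249.7], [318.0, 231.5], [339.9, 231.4], [296.0, 231.7]]
0.03 [[318.2, 271.7], [318.1, 253.9], [318.0, 235.3], [340.5, 235.2], [295.4, 235.4]]
scene4
0 [[332.8, 174.6], [331.2, 171.2], [329.7, 167.8], [334.0, 166.4], [325.2, 169.2]]
0.005 [[332.8, 173.6], [331.2, 170.1], [329.7, 166.7], [334.1, 165.3], [325.3, 168.1]]
0.01 [[332.9, 172.5], [331.3, 169.1], [329.7, 165.6], [334.1, 164.2], [325.3, 167.0]]
0.015 [[332.9, 171.5], [331.3, 168.0], [329.7, 164.5], [334.2, 163.1], [325.3, 166.0]]
0.02 [[332.9, 170.4], [331.3, 166.9], [329.8, 163.5], [334.2, 162.1], [325.3, 164.9]]
0.025 [[333.0, 169.3], [331.4, 165.8], [329.8, 162.4], [334.3, 161.0], [325.3, 163.8]]
0.03 [[333.0, 168.2], [331.4, 164.7], [329.8, 161.3], [334.3, 159.8], [325.3, 162.7]]
```

View pics/w4d.png

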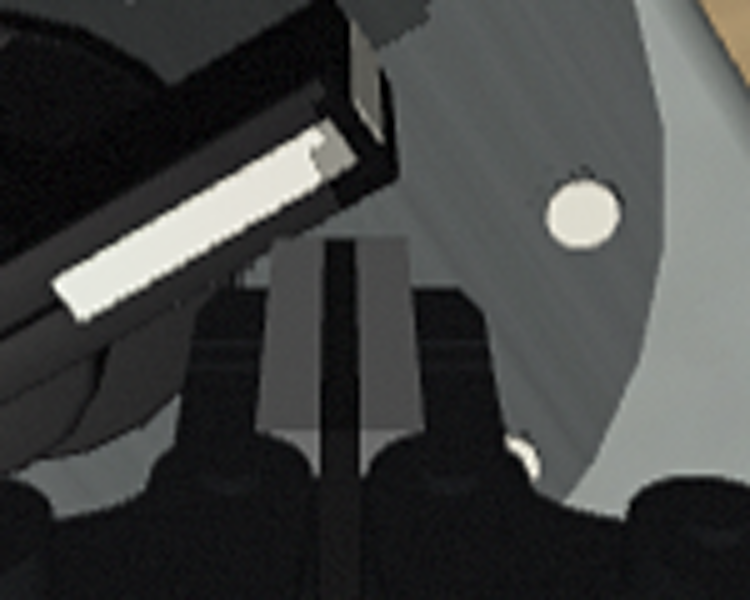

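Run:
```python
from h import *
for n in('wrist4',):
  V=np.array(load(n)['view']); print(-V[:3,:3].T@V[:3,3], V[:3,:3])
# commanded tracking
c=finger(96.9,.012)
for r in ([-0.022,.003,0,0,0,.208],[-.017,.004,0,0,0,.349]): c=after(c,r)
print(c); print(row(c,finger(96.9,.014,z=.106)))
```

```text
[0.44386788 0.08332787 0.28036738] [[ 4.27234995e-01  9.04140581e-01 -2.61778090e-04]
 [-8.58680744e-01  4.05663099e-01 -3.13216906e-01]
 [-2.83085921e-01  1.34042007e-01  9.49681579e-01]]
(np.float64(0.5150430395163006), np.float64(0.04945448084037081), 0.098, np.float64(2.705020371977402))
[0.0334, -0.0248, -0.008, 0, 0, np.float64(-0.557)]
```

Emit:
{"method": "apply_moves", "body": {
  "targets": [
    [0.008, -0.006, -0.008, 0, 0, -0.139],
    [0.017, -0.012, -0.008, 0, 0, -0.278],
    [0.025, -0.018, -0.008, 0, 0, -0.418],
    [0.033, -0.025, -0.008, 0, 0, -0.557],
    [0.033, -0.025, -0.008, 0, 0, -0.557]
  ]
}}

```text
t: 4.6
ee_pos: [0.4742, 0.0408, 0.1062]
eef_rot: [-0.0, -0.061, 0.998, -0.0]
force: [-0.2, 0.6, -0.2]
width: 0.0001
```

Emit:
{"method": "apply_moves", "body": {
  "targets": [
    [0, 0, 0.007, 0, 0, 0],
    [0, 0, 0.014, 0, 0, 0],
    [0, 0, 0.014, 0, 0, 0]
  ]
}}

```text
t: 4.9
ee_pos: [0.4742, 0.041, 0.0907]
eef_rot: [-0.001, -0.06, 0.998, 0.0]
force: [0.1, 0.2, -0.2]
width: -0.0003
```

Run:
```python
from h import *
save('scene','scene5');save('wrist','wrist5')
s=read_state(); print(s['t'],s['ee_pos'],yaw(s['eef_rot']),s['force'])
crop('scene5',290,120,70,60,10,'s5d');crop('wrist5',230,200,150,120,5,'w5d')
p=s['ee_pos'];a=yaw(s['eef_rot']);X=np.array([np.cos(a),np.sin(a),0])
for n in('scene5','wrist5'):
  f=load(n)
  for dz in(0,.01,.02,.03,.04): print(n,dz,[np.round(proj(f,p+X*dx+[0,0,dz]),1).tolist() for dx in(-.011,0,.011)])
```

```text
5.0 [0.47487732 0.04093769 0.09163195] 3.261524603734174 [-1.07451114  0.21173638  0.89774916]
scene5 0 [[320.7, 167.4], [317.3, 165.2], [313.9, 163.0]]
scene5 0.01 [[320.7, 165.2], [317.3, 163.0], [313.9, 160.8]]
scene5 0.02 [[320.7, 163.1], [317.2, 160.9], [313.8, 158.7]]
scene5 0.03 [[320.7, 160.9], [317.2, 158.7], [313.8, 156.5]]
scene5 0.04 [[320.7, 158.7], [317.2, 156.4], [313.7, 154.2]]
wrist5 0 [[318.1, 248.8], [318.1, 233.1], [318.1, 216.9]]
wrist5 0.01 [[318.2, 256.2], [318.2, 239.8], [318.1, 222.9]]
wrist5 0.02 [[318.2, 264.3], [318.2, 247.2], [318.2, 229.5]]
wrist5 0.03 [[318.2, 273.3], [318.2, 255.5], [318.2, 236.9]]
wrist5 0.04 [[318.3, 283.4], [318.2, 264.7], [318.2, 245.3]]
```

View pics/s5d.png

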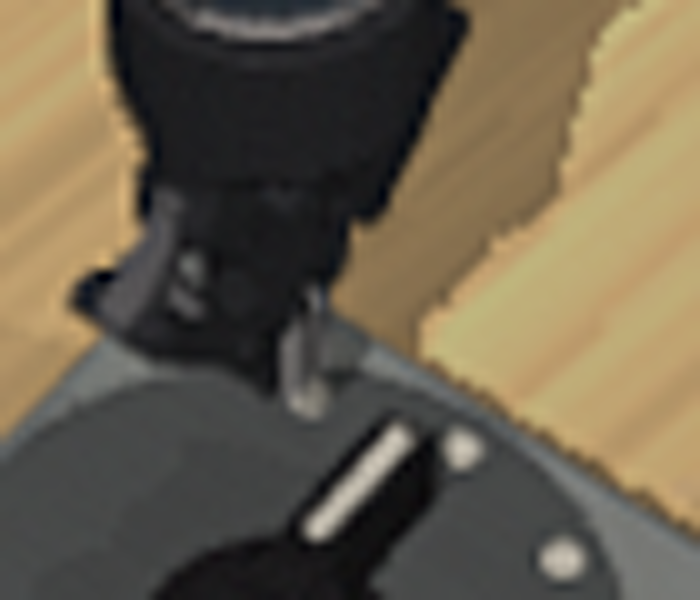

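View pics/w5d.png

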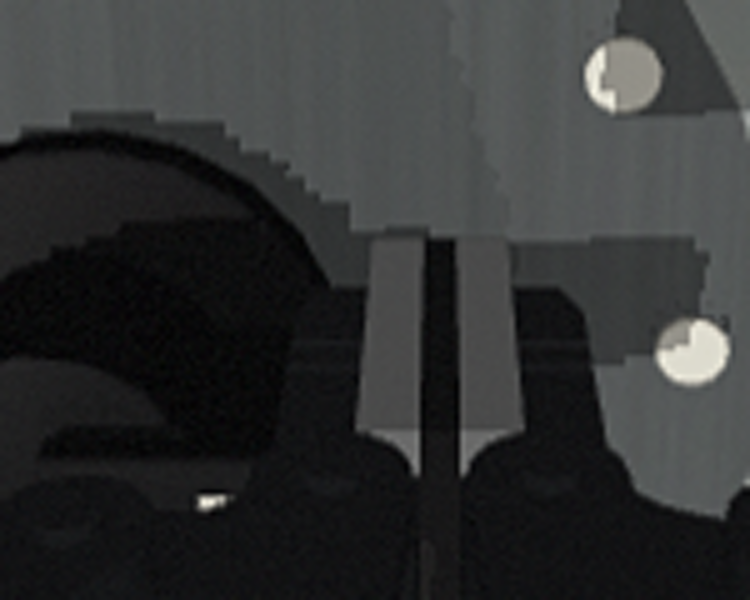

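Emit:
{"method": "apply_moves", "body": {
  "targets": [
    [0, 0, 0.007, 0, 0, 0],
    [0, 0, 0.01, 0, 0, 0]
  ]
}}

```text
t: 5.2
ee_pos: [0.4748, 0.0409, 0.0815]
eef_rot: [-0.0, -0.06, 0.998, 0.0]
force: [0.1, -0.3, 0.7]
width: 0.0002
```

Emit:
{"method": "apply_moves", "body": {
  "targets": [
    [0, 0, 0.002, 0, 0, 0],
    [0, 0, 0.003, 0, 0, 0]
  ]
}}

```text
t: 5.4
ee_pos: [0.4749, 0.0409, 0.0789]
eef_rot: [-0.0, -0.06, 0.998, 0.0]
force: [-0.6, -0.5, 0.6]
width: 0.0001
```

Emit:
{"method": "apply_moves", "body": {
  "targets": [
    [0, 0, 0.003, 0, 0, 0],
    [0, 0, 0.006, 0, 0, 0]
  ]
}}

```text
t: 5.6
ee_pos: [0.4752, 0.0408, 0.0731]
eef_rot: [0.0, -0.06, 0.998, -0.0]
force: [-0.7, 0.2, -1.1]
width: -0.0001
```

Run:
```python
from h import *
save('scene','scene6')
s=read_state(); print(s['t'],s['ee_pos'],yaw(s['eef_rot']),s['force'])
crop('scene6',290,120,70,60,10,'s6d')
p=s['ee_pos'];a=yaw(s['eef_rot']);X=np.array([np.cos(a),np.sin(a),0])
f=load('scene6')
for dz in(0,.01,.02,.03,.04): print(dz,[np.round(proj(f,p+X*dx+[0,0,dz]),1).tolist() for dx in(-.011,0,.011)])
```

```text
5.65 [0.47466394 0.04087833 0.07253319] 3.261747979225093 [-0.39063556  1.12058627 -1.03876821]
0 [[320.6, 171.3], [317.3, 169.1], [314.0, 167.0]]
0.01 [[320.6, 169.2], [317.3, 167.0], [313.9, 164.9]]
0.02 [[320.6, 167.1], [317.2, 164.9], [313.9, 162.8]]
0.03 [[320.6, 165.0], [317.2, 162.8], [313.8, 160.6]]
0.04 [[320.6, 162.9], [317.2, 160.6], [313.7, 158.4]]
```

View pics/s6d.png

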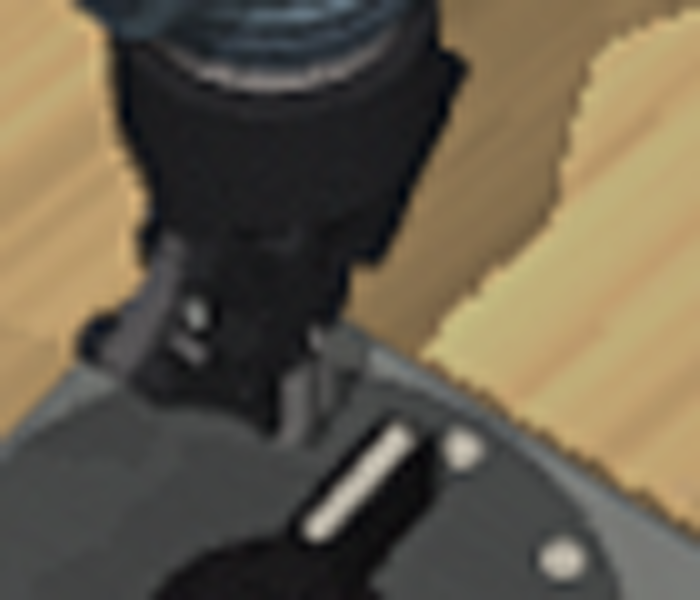

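Emit:
{"method": "apply_moves", "body": {
  "targets": [
    [0, 0, 0.004, 0, 0, 0],
    [0, 0, 0.007, 0, 0, 0]
  ]
}}

```text
t: 5.85
ee_pos: [0.475, 0.0409, 0.0659]
eef_rot: [-0.0, -0.06, 0.998, 0.0]
force: [-0.3, 0.4, -0.4]
width: 0.0002
```

Emit:
{"method": "apply_moves", "body": {
  "targets": [
    [0, 0, 0.002, 0, 0, 0],
    [0, 0, 0.003, 0, 0, 0]
  ]
}}

```text
t: 6.05
ee_pos: [0.4748, 0.0409, 0.0629]
eef_rot: [-0.0, -0.06, 0.998, 0.0]
force: [0.0, 0.1, 0.1]
width: 0.0003
```

Run:
```python
from h import *
save('scene','scene7')
s=read_state(); print(s['t'],s['ee_pos'],yaw(s['eef_rot']),s['force'],s['width'])
crop('scene7',290,120,70,60,10,'s7d')
```

```text
6.1 [0.47481569 0.04086988 0.06284516] 3.261787145362 [-0.23723854  0.60144632 -0.65691905] 0.00019264177617039303
```

View pics/s7d.png

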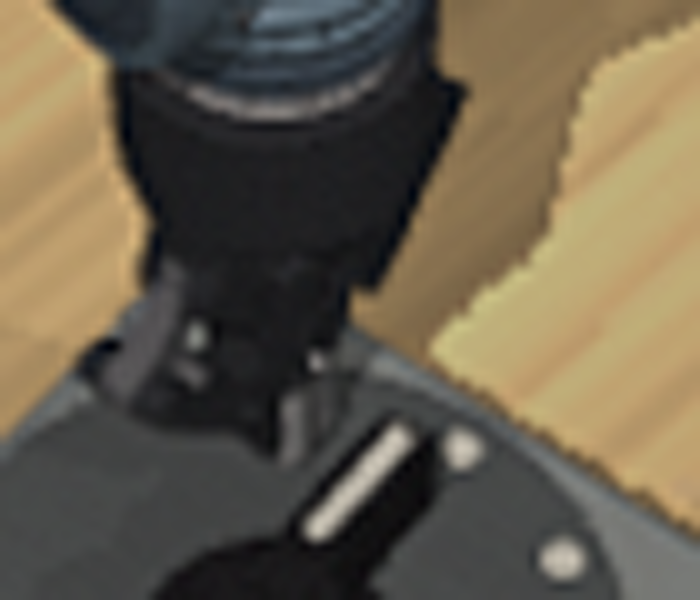

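Emit:
{"method": "apply_moves", "body": {
  "targets": [
    [-0.004, 0, 0, 0, 0, 0],
    [-0.008, 0, 0, 0, 0, 0],
    [-0.011, 0, 0, 0, 0, 0]
  ]
}}

```text
t: 6.4
ee_pos: [0.4867, 0.0421, 0.0635]
eef_rot: [0.0, -0.06, 0.998, -0.0]
force: [-0.3, -0.2, -0.3]
width: -0.0003
```

Emit:
{"method": "apply_moves", "body": {
  "targets": [
    [-0.002, 0, 0, 0, 0, 0],
    [-0.004, 0, 0, 0, 0, 0]
  ]
}}

```text
t: 6.6
ee_pos: [0.4893, 0.0427, 0.0631]
eef_rot: [-0.001, -0.06, 0.998, 0.0]
force: [-4.6, -0.5, 2.9]
width: -0.0001
```

Emit:
{"method": "apply_moves", "body": {
  "targets": [
    [-0.002, 0, 0, 0, 0, 0],
    [-0.004, 0, 0, 0, 0, 0]
  ]
}}

```text
t: 6.8
ee_pos: [0.4935, 0.0435, 0.0629]
eef_rot: [-0.001, -0.06, 0.998, 0.0]
force: [-3.0, 0.7, 1.2]
width: -0.0002
```

Run:
```python
from h import *
save('scene','scene8');save('wrist','wrist8')
s=read_state(); print(s['t'],s['ee_pos'],yaw(s['eef_rot']),s['force'],s['width'])
crop('scene8',290,120,70,60,10,'s8d')
```

```text
6.9 [0.49396115 0.04338098 0.06296758] 3.2618489146551046 [-1.26969286  0.81531361  0.07415357] 0.00010647077361897804
```

View pics/s8d.png

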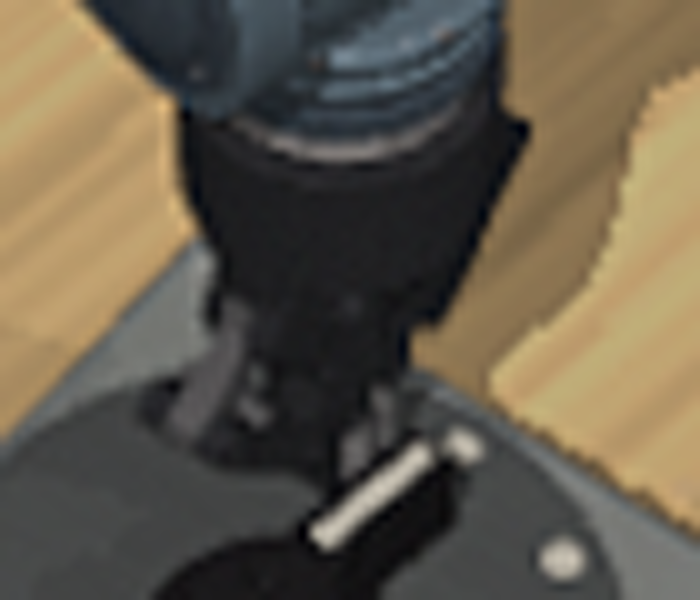

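View pics/wrist8.png

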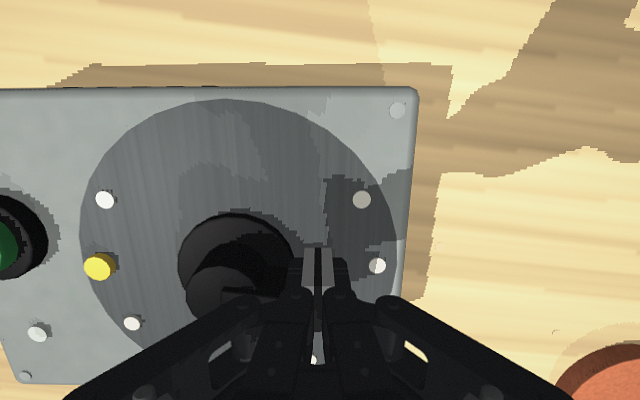

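```bash
cat > plan2.py <<'E'
from h import *
import json
c=finger(96.9,-.005)
goals=[finger(t,0) for t in np.arange(87.,-77,-4.0)]
for i in range(0,len(goals),5):
    rs=[[round(float(v),3)+0. for v in row(c,g)] for g in goals[i:i+5]]
    print(i, 87-4*(i+4), np.round(goals[min(i+4,len(goals)-1)],4), json.dumps(rs)); c=after(c,rs[-1])
E
python3 plan2.py
```

```text
0 71 [0.51  0.049 0.098 2.81 ] [[-0.003, 0.003, 0.0, 0.0, 0.0, 0.173], [-0.007, 0.003, 0.0, 0.0, 0.0, 0.243], [-0.01, 0.004, 0.0, 0.0, 0.0, 0.312], [-0.014, 0.004, 0.0, 0.0, 0.0, 0.382], [-0.017, 0.004, 0.0, 0.0, 0.0, 0.452]]
5 51 [0.5275 0.0469 0.098  2.4609] [[-0.004, 0.001, 0.0, 0.0, 0.0, 0.07], [-0.007, 0.002, 0.0, 0.0, 0.0, 0.14], [-0.011, 0.003, 0.0, 0.0, 0.0, 0.209], [-0.014, 0.003, 0.0, 0.0, 0.0, 0.279], [-0.018, 0.004, 0.0, 0.0, 0.0, 0.349]]
10 31 [0.5432 0.0389 0.098  2.1118] [[-0.003, 0.001, 0.0, 0.0, 0.0, 0.07], [-0.007, 0.002, 0.0, 0.0, 0.0, 0.14], [-0.01, 0.002, 0.0, 0.0, 0.0, 0.209], [-0.014, 0.003, 0.0, 0.0, 0.0, 0.279], [-0.017, 0.003, 0.0, 0.0, 0.0, 0.349]]
15 11 [0.5552 0.026  0.098  1.7628] [[-0.004, 0.001, 0.0, 0.0, 0.0, 0.07], [-0.007, 0.002, 0.0, 0.0, 0.0, 0.14], [-0.01, 0.003, 0.0, 0.0, 0.0, 0.21], [-0.014, 0.004, 0.0, 0.0, 0.0, 0.279], [-0.017, 0.004, 0.0, 0.0, 0.0, 0.349]]
20 -9 [0.5621 0.0098 0.098  1.4137] [[-0.004, 0.001, 0.0, 0.0, 0.0, 0.07], [-0.007, 0.002, 0.0, 0.0, 0.0, 0.14], [-0.011, 0.003, 0.0, 0.0, 0.0, 0.21], [-0.014, 0.003, 0.0, 0.0, 0.0, 0.28], [-0.018, 0.004, 0.0, 0.0, 0.0, 0.349]]
25 -29 [ 0.563  -0.0078  0.098   1.0647] [[-0.003, 0.001, 0.0, 0.0, 0.0, 0.07], [-0.006, 0.002, 0.0, 0.0, 0.0, 0.14], [-0.01, 0.003, 0.0, 0.0, 0.0, 0.21], [-0.013, 0.003, 0.0, 0.0, 0.0, 0.28], [-0.017, 0.003, 0.0, 0.0, 0.0, 0.349]]
30 -49 [ 0.5579 -0.0246  0.098   0.7156] [[-0.003, 0.001, 0.0, 0.0, 0.0, 0.07], [-0.007, 0.002, 0.0, 0.0, 0.0, 0.14], [-0.01, 0.003, 0.0, 0.0, 0.0, 0.21], [-0.014, 0.004, 0.0, 0.0, 0.0, 0.28], [-0.017, 0.004, 0.0, 0.0, 0.0, 0.349]]
35 -69 [ 0.5473 -0.0387  0.098   0.3665] [[-0.004, 0.001, 0.0, 0.0, 0.0, 0.07], [-0.007, 0.002, 0.0, 0.0, 0.0, 0.14], [-0.01, 0.003, 0.0, 0.0, 0.0, 0.21], [-0.014, 0.003, 0.0, 0.0, 0.0, 0.28], [-0.017, 0.004, 0.0, 0.0, 0.0, 0.349]]
40 -89 [ 0.5446 -0.041   0.098   0.2967] [[-0.004, 0.001, 0.0, 0.0, 0.0, 0.07]]
```

Emit:
{"method": "apply_moves", "body": {
  "targets": [
    [-0.003, 0.003, 0, 0, 0, 0.14],
    [-0.007, 0.003, 0, 0, 0, 0.243],
    [-0.01, 0.004, 0, 0, 0, 0.312],
    [-0.014, 0.004, 0, 0, 0, 0.382],
    [-0.017, 0.004, 0, 0, 0, 0.452]
  ]
}}

```text
t: 7.4
ee_pos: [0.5114, 0.0489, 0.0635]
eef_rot: [0.001, 0.167, 0.986, -0.0]
force: [-0.7, 0.1, 0.1]
width: -0.0003
```

Run:
```python
from h import *
save('scene','scene9')
s=read_state(); print(s['t'],s['ee_pos'],yaw(s['eef_rot']),s['force'],s['width'])
crop('scene9',260,110,140,110,5,'s9d')
```

```text
7.45 [0.51172829 0.04890207 0.06356773] 2.8050853919346883 [-7.65198055e-01 -4.09427191e-05  1.45055429e-01] -0.00043631019643475857
```

View pics/s9d.png

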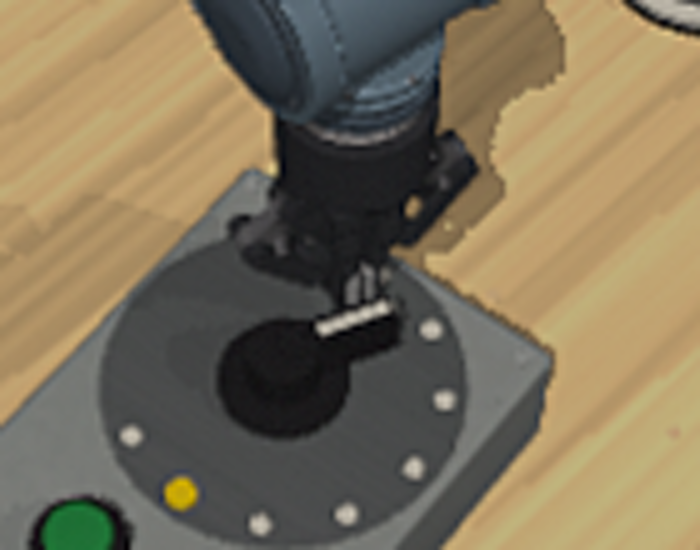

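Emit:
{"method": "apply_moves", "body": {
  "targets": [
    [-0.004, 0.001, 0, 0, 0, 0.07],
    [-0.007, 0.002, 0, 0, 0, 0.14],
    [-0.011, 0.003, 0, 0, 0, 0.209],
    [-0.014, 0.003, 0, 0, 0, 0.279],
    [-0.018, 0.004, 0, 0, 0, 0.349]
  ]
}}

```text
t: 7.95
ee_pos: [0.5288, 0.047, 0.0631]
eef_rot: [0.0, 0.335, 0.942, 0.0]
force: [-0.1, -1.0, -0.8]
width: 0.0001
```

Emit:
{"method": "apply_moves", "body": {
  "targets": [
    [-0.003, 0.001, 0, 0, 0, 0.07],
    [-0.007, 0.002, 0, 0, 0, 0.14],
    [-0.01, 0.002, 0, 0, 0, 0.209],
    [-0.014, 0.003, 0, 0, 0, 0.279],
    [-0.017, 0.003, 0, 0, 0, 0.349]
  ]
}}

```text
t: 8.45
ee_pos: [0.5437, 0.0391, 0.0631]
eef_rot: [-0.0, 0.493, 0.87, 0.0]
force: [-1.2, 2.5, 0.7]
width: 0.0001
```

Run:
```python
from h import *
save('scene','scene10')
s=read_state(); print(s['t'],s['ee_pos'],yaw(s['eef_rot']),s['force'],s['width'])
crop('scene10',260,110,140,110,5,'s10d')
```

```text
8.5 [0.54407142 0.03865826 0.06316405] 2.1080885927817326 [-0.46780281  1.7779805  -0.01520703] -0.00020464815126850435
```

View pics/s10d.png

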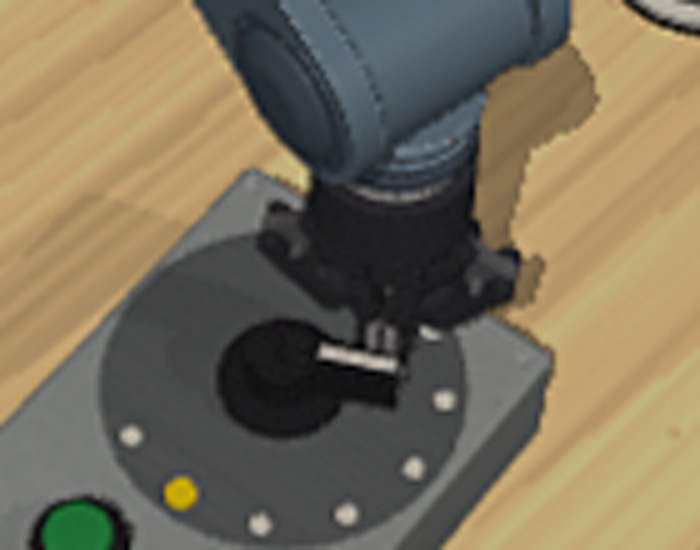

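Emit:
{"method": "apply_moves", "body": {
  "targets": [
    [-0.004, 0.001, 0, 0, 0, 0.07],
    [-0.007, 0.002, 0, 0, 0, 0.14],
    [-0.01, 0.003, 0, 0, 0, 0.21],
    [-0.014, 0.004, 0, 0, 0, 0.279],
    [-0.017, 0.004, 0, 0, 0, 0.349]
  ]
}}

```text
t: 9.0
ee_pos: [0.5566, 0.0258, 0.0634]
eef_rot: [0.001, 0.636, 0.771, 0.0]
force: [0.1, -0.5, 1.1]
width: -0.0004
```

Emit:
{"method": "apply_moves", "body": {
  "targets": [
    [-0.004, 0.001, 0, 0, 0, 0.07],
    [-0.007, 0.002, 0, 0, 0, 0.14],
    [-0.011, 0.003, 0, 0, 0, 0.21],
    [-0.014, 0.003, 0, 0, 0, 0.28],
    [-0.018, 0.004, 0, 0, 0, 0.349]
  ]
}}

```text
t: 9.5
ee_pos: [0.5636, 0.0092, 0.0632]
eef_rot: [0.0, 0.761, 0.649, 0.0]
force: [0.7, 0.6, -0.3]
width: -0.0002
```

Emit:
{"method": "apply_moves", "body": {
  "targets": [
    [-0.003, 0.001, 0, 0, 0, 0.07],
    [-0.006, 0.002, 0, 0, 0, 0.14],
    [-0.01, 0.003, 0, 0, 0, 0.21],
    [-0.013, 0.003, 0, 0, 0, 0.28],
    [-0.017, 0.003, 0, 0, 0, 0.349]
  ]
}}

```text
t: 10.0
ee_pos: [0.5648, -0.0079, 0.0635]
eef_rot: [0.001, 0.862, 0.507, 0.002]
force: [3.2, 2.0, -1.3]
width: 0.0001
```

Run:
```python
from h import *
save('scene','scene11')
s=read_state(); print(s['t'],s['joint_positions'],s['ee_pos'],yaw(s['eef_rot']),s['force'],s['width'])
crop('scene11',260,110,140,110,5,'s11d')
```

```text
10.05 [-2.16036790e-01  1.99390568e-01  1.86584996e+00  4.79119415e-04
  1.07345339e+00  2.92564544e-01] [ 0.5645651  -0.00849426  0.06349279] 1.0619670192990103 [ 1.01011371  1.11313798 -0.53014304] 0.00025961072132154065
```

View pics/s11d.png

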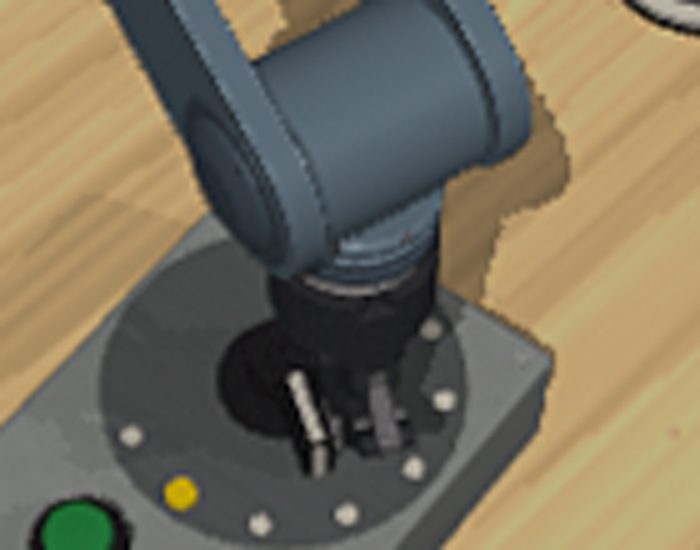

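Emit:
{"method": "apply_moves", "body": {
  "targets": [
    [-0.003, 0.001, 0, 0, 0, 0.07],
    [-0.007, 0.002, 0, 0, 0, 0.14],
    [-0.01, 0.003, 0, 0, 0, 0.21],
    [-0.014, 0.004, 0, 0, 0, 0.28],
    [-0.017, 0.004, 0, 0, 0, 0.349]
  ]
}}

```text
t: 10.55
ee_pos: [0.5591, -0.0252, 0.0633]
eef_rot: [0.0, 0.937, 0.35, 0.0]
force: [-0.3, -0.2, 0.5]
width: -0.0001
```

Emit:
{"method": "apply_moves", "body": {
  "targets": [
    [-0.004, 0.001, 0, 0, 0, 0.07],
    [-0.007, 0.002, 0, 0, 0, 0.14],
    [-0.01, 0.003, 0, 0, 0, 0.21],
    [-0.014, 0.003, 0, 0, 0, 0.28]
  ]
}}

```text
t: 10.95
ee_pos: [0.551, -0.0364, 0.0634]
eef_rot: [0.001, 0.976, 0.216, 0.001]
force: [3.0, -0.3, -1.1]
width: 0.0002
```

Run:
```python
from h import *
save('scene','scene12')
s=read_state(); print(s['t'],s['ee_pos'],yaw(s['eef_rot']),s['force'],s['width'])
crop('scene12',260,110,140,110,5,'s12d')
```

```text
11.0 [ 0.55045546 -0.03679947  0.06332653] 0.4339867430247031 [ 0.24453921 -0.4008211  -0.10888815] 2.3733165837238545e-05
```

View pics/s12d.png

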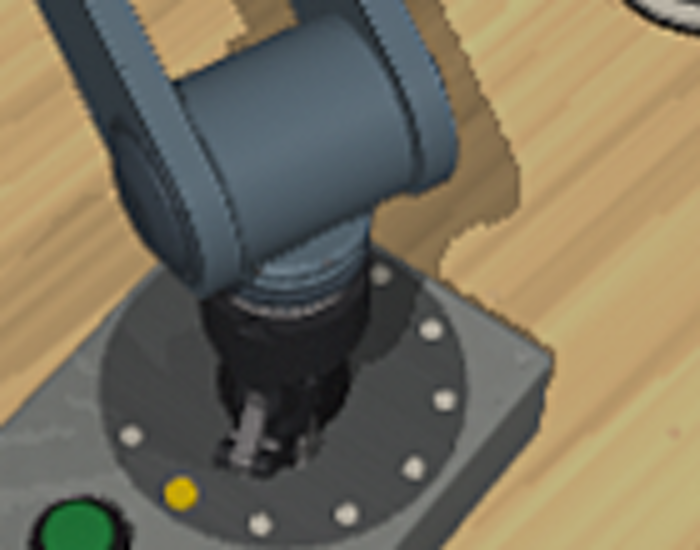

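Run:
```python
from h import *
save('wrist','wrist12')
f=load('wrist12')
for th in (-53.1,-65,-83.1):
    t=np.radians(th)
    print(th,[tuple(np.round(proj(f,[*(C+r*np.array([np.cos(t),np.sin(t)])),.119])).tolist()) for r in (.025,.06)])
```

```text
-53.1 [(269.0, 306.0), (340.0, 293.0)]
-65 [(270.0, 315.0), (342.0, 315.0)]
-83.1 [(269.0, 328.0), (336.0, 346.0)]
```

View pics/wrist12.png

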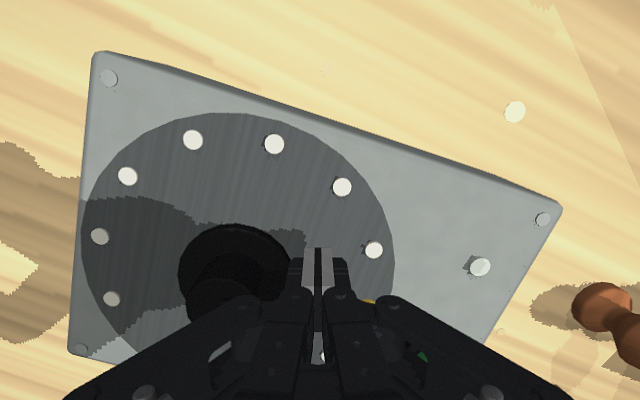

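Emit:
{"method": "apply_moves", "body": {
  "targets": [
    [-0.004, 0.001, 0, 0, 0, 0.07],
    [-0.007, 0.002, 0, 0, 0, 0.14],
    [-0.007, 0.002, 0, 0, 0, 0.14]
  ]
}}

```text
t: 11.35
ee_pos: [0.5446, -0.0412, 0.0632]
eef_rot: [0.0, 0.989, 0.149, -0.0]
force: [0.1, -0.2, 0.3]
width: -0.0
```

Run:
```python
from h import *
save('top','top13')
s=read_state(); print(s['t'],s['ee_pos'],yaw(s['eef_rot']),s['force'],s['width'])
save('scene','scene13');crop('scene13',260,110,140,110,5,'s13d');crop('top13',280,165,120,90,6,'t13d')
```

```text
11.4 [ 0.54475249 -0.04111014  0.06319868] 0.29923490648514445 [-0.1616538  -0.01547726  0.56925425] 8.236698320277511e-05
```

View pics/s13d.png

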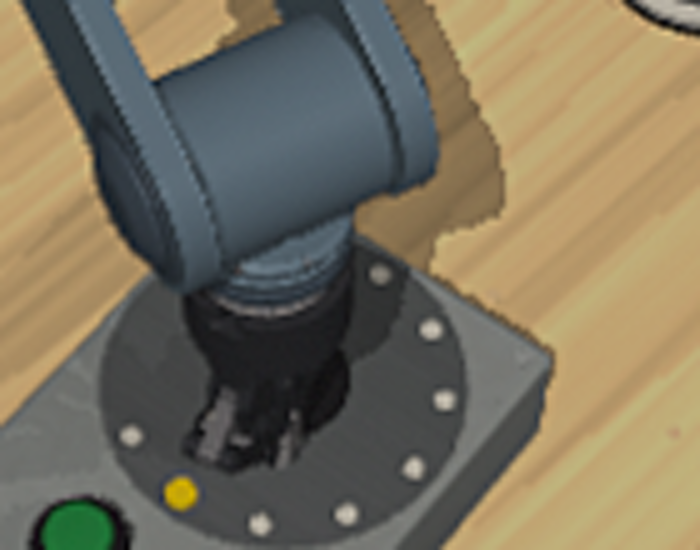

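View pics/t13d.png

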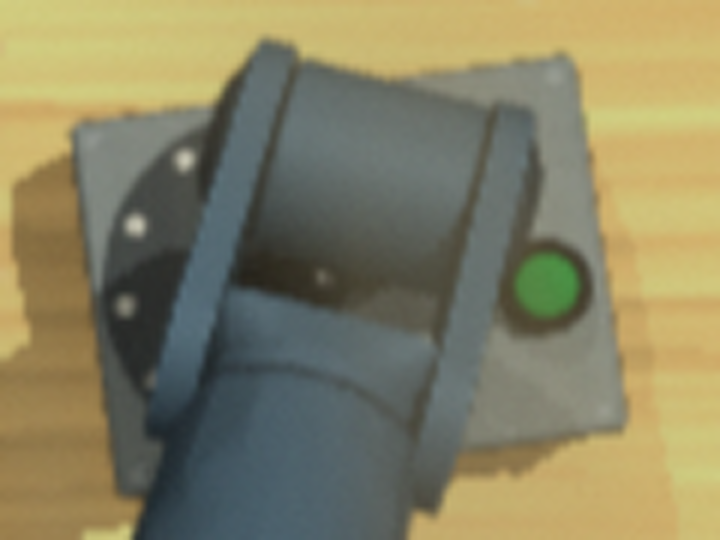

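Emit:
{"method": "apply_moves", "body": {
  "targets": [
    [0.01, 0, 0, 0, 0, 0],
    [0.015, 0, -0.01, 0, 0, 0],
    [0.02, 0, -0.06, 0, 0, 0],
    [0.02, 0, -0.1, 0, 0, 0],
    [0.02, 0, -0.11, 0, 0, 0]
  ]
}}

```text
t: 11.95
ee_pos: [0.5679, -0.0358, 0.1801]
eef_rot: [0.002, 0.989, 0.148, 0.005]
force: [0.4, -0.2, 0.7]
width: 0.0001
```

Run:
```python
from h import *
save('wrist','wrist14')
s=read_state(); print(s['t'],s['ee_pos'],yaw(s['eef_rot']),s['force'],s['width'])
save('scene','scene14');crop('scene14',240,110,160,140,5,'s14d')
f=load('wrist14')
for th in (-53.1,-83.1):
    t=np.radians(th)
    print(th,[tuple(np.round(proj(f,[*(C+r*np.array([np.cos(t),np.sin(t)])),.119])).tolist()) for r in (.025,.06)])
```

```text
12.0 [ 0.56743023 -0.03571098  0.17934884] 0.2970612190285186 [ 1.08538976 -0.62198113  0.66413742] 0.00018888690338121503
-53.1 [(287.0, 241.0), (326.0, 228.0)]
-83.1 [(289.0, 255.0), (328.0, 261.0)]
```

View pics/s14d.png

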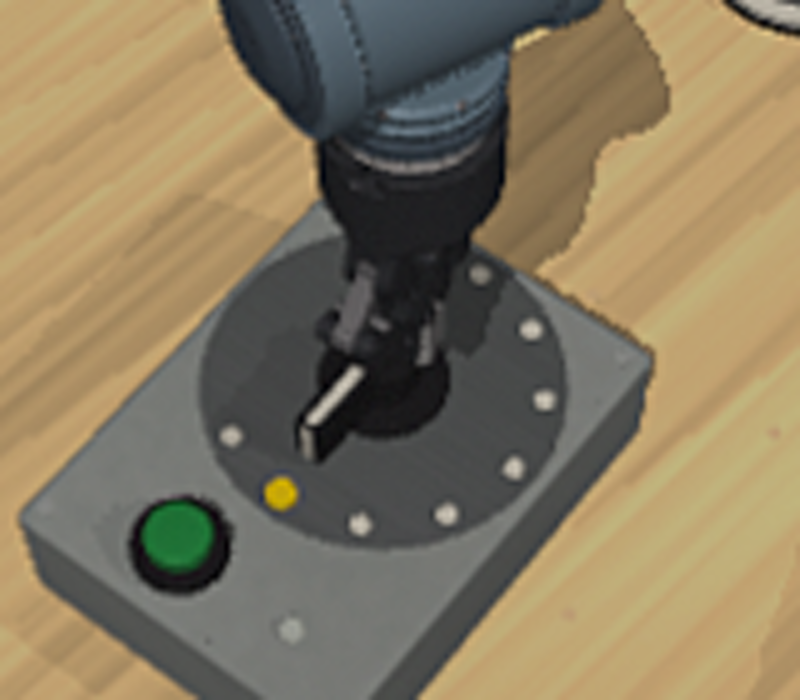

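View pics/wrist14.png

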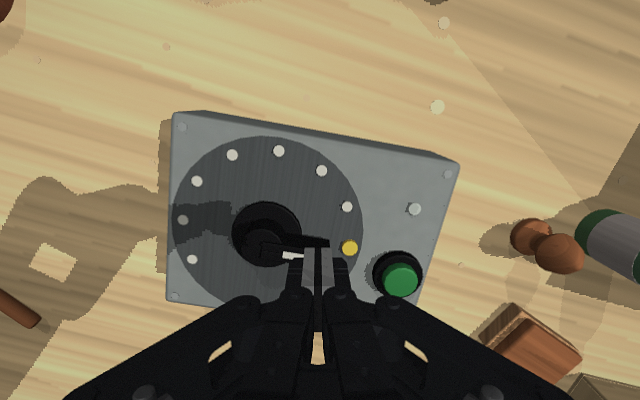

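Run:
```python
from h import *
c=after(finger(-73,0,z=.063),[.02,0,-.11,0,0,0]); print(c)
print(row(c,(*B,.12,c[3])))
```

```text
(np.float64(0.563737355604527), np.float64(-0.03514382704607593), 0.173, np.float64(0.296705972839036))
[-0.0821, 0.0833, 0.053, 0, 0, np.float64(-0.0)]
```

Emit:
{"method": "apply_moves", "body": {
  "targets": [
    [-0.027, 0.028, 0, 0, 0, 0],
    [-0.054, 0.055, 0, 0, 0, 0],
    [-0.082, 0.083, 0.02, 0, 0, 0],
    [-0.082, 0.083, 0.053, 0, 0, 0],
    [-0.082, 0.083, 0.053, 0, 0, 0]
  ]
}}

```text
t: 12.55
ee_pos: [0.5049, -0.137, 0.1139]
eef_rot: [-0.004, 0.989, 0.147, -0.005]
force: [-0.7, 0.5, -0.1]
width: 0.0001
```

Run:
```python
from h import *
save('scene','scene15')
s=read_state(); print(s['t'],s['ee_pos'],yaw(s['eef_rot']),s['force'],s['width'])
crop('scene15',240,110,160,140,5,'s15d')
```

```text
12.6 [ 0.50681413 -0.13725945  0.11656021] 0.29537811317212653 [-0.17102325  0.12073321 -0.04217378] 0.0002071772055062369
```

View pics/s15d.png

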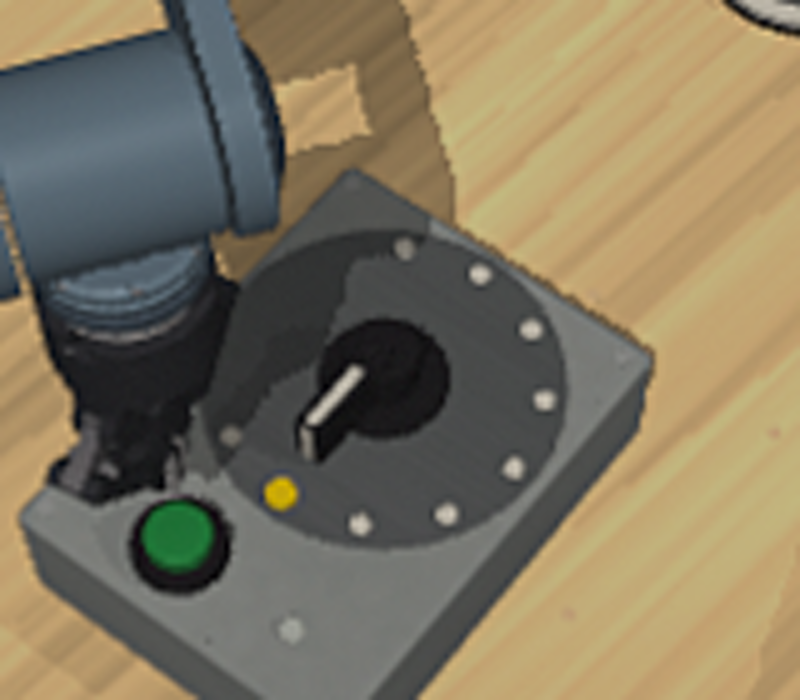

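Emit:
{"method": "apply_moves", "body": {
  "targets": [
    [0, 0, 0.02, 0, 0, 0],
    [0, 0, 0.038, 0, 0, 0],
    [0, 0, 0.044, 0, 0, 0],
    [0, 0, 0.044, 0, 0, 0]
  ]
}}

```text
t: 13.0
ee_pos: [0.5096, -0.1378, 0.076]
eef_rot: [-0.0, 0.989, 0.148, -0.0]
force: [0.1, 0.0, 0.2]
width: 0.0002
```

Run:
```python
from h import *
save('scene','scene16');save('wrist','wrist16')
s=read_state(); print(s['t'],s['ee_pos'],yaw(s['eef_rot']),s['force'],s['width'])
crop('scene16',240,150,100,90,7,'s16d')
```

```text
13.1 [ 0.51052417 -0.13850612  0.0773593 ] 0.29663284547142477 [-0.0080983   0.07026665  0.05531204] 0.00010196170362353713
```

View pics/s16d.png

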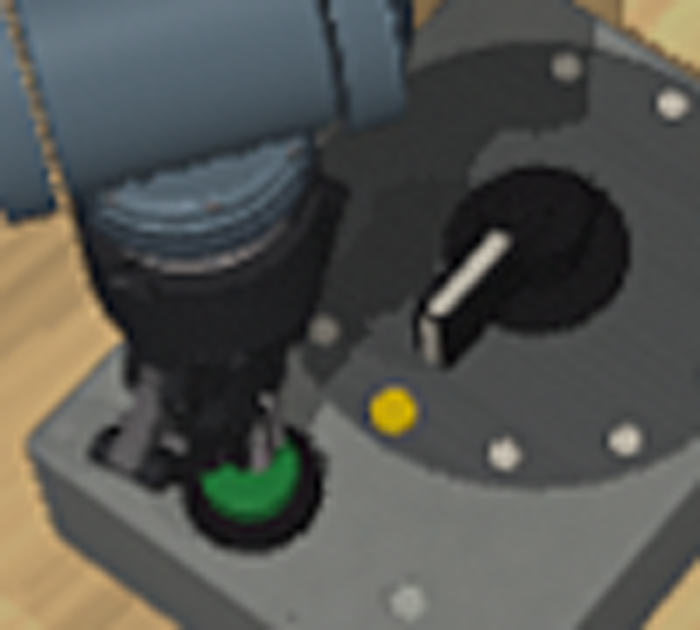

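View pics/wrist16.png

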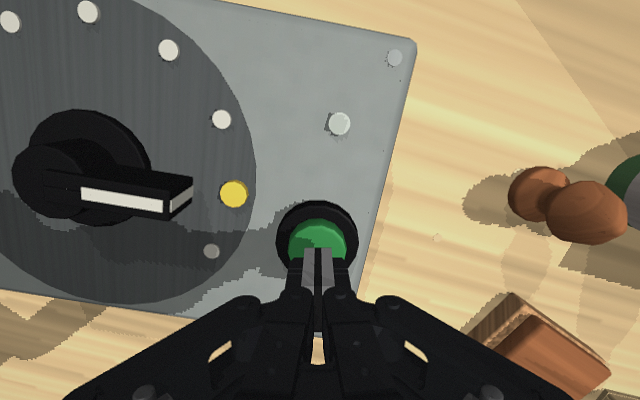

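Emit:
{"method": "apply_moves", "body": {
  "targets": [
    [0, 0, 0.004, 0, 0, 0],
    [0, 0, 0.008, 0, 0, 0]
  ]
}}

```text
t: 13.3
ee_pos: [0.5103, -0.1388, 0.0689]
eef_rot: [0.001, 0.989, 0.147, 0.001]
force: [-0.9, -0.3, 0.1]
width: 0.0003
```

Emit:
{"method": "apply_moves", "body": {
  "targets": [
    [0, 0, 0.002, 0, 0, 0],
    [0, 0, 0.004, 0, 0, 0]
  ]
}}

```text
t: 13.5
ee_pos: [0.5095, -0.1385, 0.064]
eef_rot: [-0.0, 0.989, 0.147, -0.0]
force: [0.5, -0.1, -0.3]
width: -0.0003
```

No contact yet; continue in small steps.

Emit:
{"method": "apply_moves", "body": {
  "targets": [
    [0, 0, 0.002, 0, 0, 0],
    [0, 0, 0.004, 0, 0, 0]
  ]
}}

```text
t: 13.7
ee_pos: [0.5096, -0.1385, 0.0603]
eef_rot: [-0.0, 0.989, 0.147, -0.0]
force: [-2.0, -0.7, 3.1]
width: -0.0004
```

Emit:
{"method": "apply_moves", "body": {
  "targets": [
    [0, 0, 0.002, 0, 0, 0],
    [0, 0, 0.004, 0, 0, 0]
  ]
}}

```text
t: 13.9
ee_pos: [0.5097, -0.1386, 0.0567]
eef_rot: [0.0, 0.989, 0.147, -0.0]
force: [-5.9, 2.3, 19.1]
width: 0.0004
```

Emit:
{"method": "apply_moves", "body": {
  "targets": [
    [0, 0, 0, 0, 0, 0],
    [0, 0, -0.02, 0, 0, 0],
    [0, 0, -0.06, 0, 0, 0],
    [0, 0, -0.1, 0, 0, 0],
    [0, 0, -0.11, 0, 0, 0]
  ]
}}

```text
t: 14.4
ee_pos: [0.5124, -0.1399, 0.1712]
eef_rot: [0.003, 0.989, 0.147, 0.004]
force: [1.0, -0.6, -0.3]
width: -0.0
```

Run:
```python
from h import *
save('scene','scene17');save('wrist','wrist17');save('top','top17')
s=read_state(); print(s['t'],s['ee_pos'],s['force'],s['width'])
crop('scene17',240,110,160,140,5,'s17d')
a=cv2.imread('pics/scene0.png').astype(int);b=cv2.imread('pics/scene17.png').astype(int)
```

```text
14.55 [ 0.50966452 -0.13851704  0.16593521] [-0.59263403  0.06970222 -0.67342816] -7.860298906151642e-05
```

View pics/scene17.png

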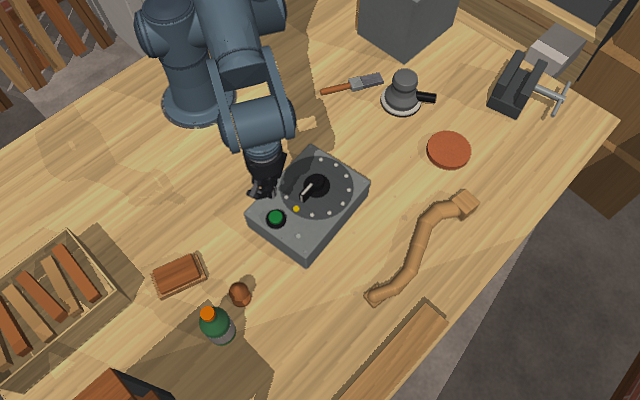

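View pics/s17d.png

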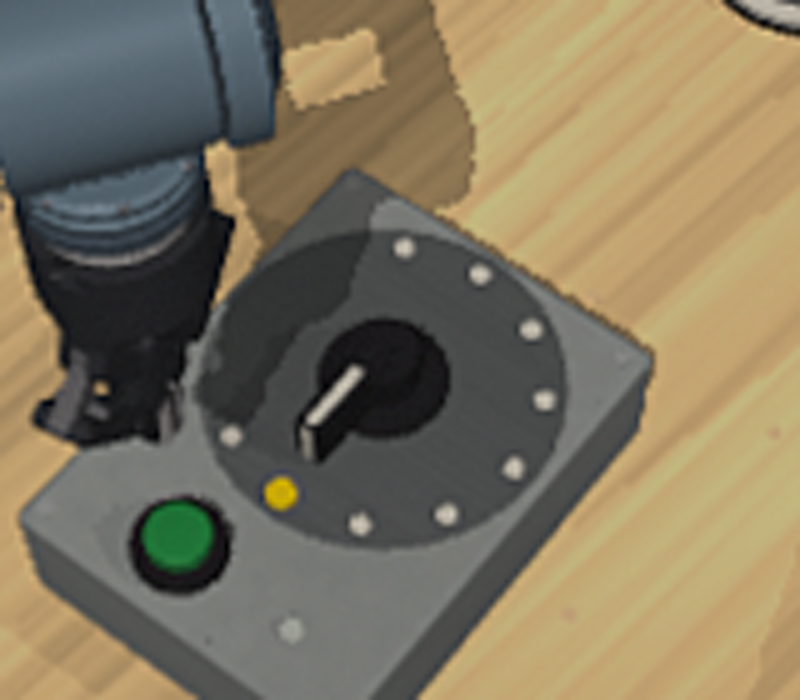

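View pics/wrist17.png

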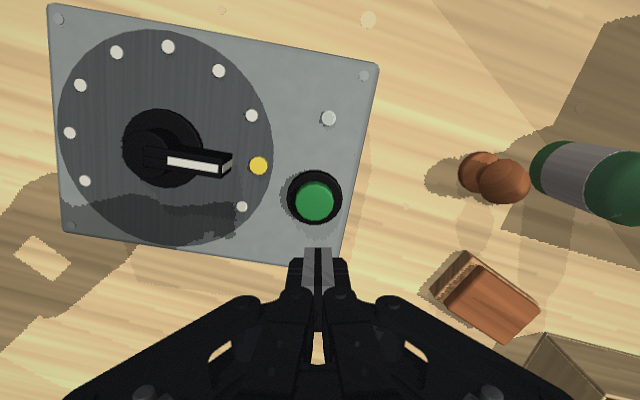

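```bash
python3 -c "
from h import *
s=read_state();print(s['t'],s['joint_vel'].round(3),s['force']);print(job_done())"
```

```text
14.55 [-0.002  0.029  0.04  -0.     0.003  0.   ] [-0.59263403  0.06970222 -0.67342816]
the job is handed in; nothing more can be done
None
```

I pushed the dial clockwise six clicks with the shut fingertips against the lever's counter-clockwise side. The lever went from click 0.524 to the yellow marker at 3.665. I then backed away, pressed the green start button, released it, lifted clear and handed the job in at about 14.6 s.

**Last checks:**
- **Lever:** In the scene and wrist pictures it points at the yellow marker, both before and after the press.
- **Start button:** The force rose to 19 N, against the 5 N that full travel takes, and the press was held for one further row. I had no direct reading of its travel. Afterwards it looks the same as before the press.
- **Loose things:** By eye, comparing the scene pictures, they stand where they were at the start.
- **Gripper:** It is free, with the tool force within sensor noise.

**One disagreement:** The shut fingertips turned out to be about 35–40 mm behind the reported TCP. My first sweep therefore passed over the lever without touching it. I backed off, lowered the hand in small force-checked steps, and repeated the sweep with contact.

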